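# Hang a towing eye on a freely swinging snap hook

### The arm

A 7-joint arm with a two-finger parallel gripper is mounted at the origin on a cart in front of the work surface, level with it; the furniture and walls round the work are solid. World frame = base frame: x ahead of the robot, y to its left, z up, the work surface at z = 0. Lengths are in m, angles in rad, forces in N, time in s.
With the tool pointing down it reaches from about 0.425 to 0.8 m from the base axis. Payload 8.3 kg.
Tool frame: the origin (TCP) lies between the finger pads; the fingertips stand 19 mm ahead of it and the grasp point (between the pads) is the TCP (ctrl.tcp_to_tips is the distance from the TCP to the fingertips, in m); y points along the fingers, x is the direction in which the jaws open and shut, and the axes are right-handed (so a half turn about y gives the same grasp; the last joint's range is limited). The gripper opens to 85 mm and grips with 20 to 120 N. Pads are 22 mm wide; open, the fingers measure 114 mm over their backs; the gripper's body (76 mm by 85 mm) begins 54 mm behind the grasp point. The pads swing forward as they close: fully open they stand 13 mm farther back than shut.
Start: joints at [1.276, 0.383, 0.016, 1.37, -0.006, 1.388, -0.046], TCP at [0.144, -0.608, 0.25] pointing down, gripper open.
Joint ranges: [-2.95, 2.95], [-0.25, 2.06], [-1.52, 1.56], [0.18, 2.33], [-1.44, 4.58], [0.02, 2.06], [-3.01, 3.01]. Speed limits (rad/s): [2.39, 2.39, 3.01, 3.01, 3.14, 3.14, 3.14].

### API

Orientations are given as a 3x3 rotation matrix whose columns are the frame's x, y, z axes.
In Python, from plant import telemetry, capture, camera_params, ctrl, look_for, outline_of gives the robot as it stands.
- The arm moves only by the tool jog_arm, never from a script. Its argument "motion" is a list of rows, each an object of numbers: "dx", "dy", "dz": the shift along the world's x, y, z in cm; "wx", "wy", "wz": the turn, a rotation vector about the world's x, y, z in degrees; "hand": the finger opening in cm, from 0 to 8.54. In form: [{"dx": .., "dy": .., "dz": .., "wx": .., "wy": .., "wz": .., "hand": ..}, ...]. A call has 1 to 8 rows; each row is the pose to reach, as a shift and turn from the pose measured when the call began; what a row does not reach only later rows make up. A row lasts 1/12 s, in which the tool goes at most 41.7 mm and 7.16 degrees, less where a joint would pass 70% of its speed; a pose out of reach is approached as far as the arm can. A call with a gripper value outside its range is refused whole. The fingers move at their own pace and stop on an object; the grip force is fixed at half the most. Time passes only in rows, so rows that repeat a pose let the fingers close. It gives the time, the measured TCP pose, the force and the opening at its end, in the units of the state.
- telemetry.observe(): the state, without advancing time (a new reading comes with each control period).
- capture(name): name is "scene" or "top"; returns (picture, depth): 400x640x3 uint8, red, green, blue; 400x640 float32, m along the optical axis (not along the pixel's ray), 0 where there is no reading.
- camera_params(name): a dict with "K" (3x3 intrinsics, pixels), "eye" and "rotation" of the camera in the world. Camera axes: x right, y up, looking along -z (the intrinsics and any distortion apply to the point x, -y, -z); pixel columns grow to the right and rows downward; lengths in m; the calibration is good to about 2 mm. A picture is of the moment at which its call begins. camera_params takes no time and is no camera call.
- ctrl.job_done(): hands the job in, once; it reports no verdict.
Trained networks look in the newest picture that a camera, given by its name, has taken for a name from the list of things; names that differ only in an ending like _2 or _b are one class to them, and where a whole thing is asked for, a point or a joint stands for the part that bears it (a point fixed in the world has none). Each returns a list of dicts, best first, with "score" (0 to 1); they miss things now and then, are a little off and sometimes report something else, mostly with a low value. They report only what shows in the picture. A call takes as long as a camera call.
- look_for(camera, query): "bbox" ([centre column, centre row, width, height] as shares, 0 to 1, of the picture: columns of its width, rows of its height, round what is visible of it).
- outline_of(camera, query): "pixels" (400x640 bool, what is visible of it) and "bbox" ([centre column, centre row, width, height] as shares, 0 to 1, of the picture: columns of its width, rows of its height, round what is visible of it).
The state is a dict: "t": time; "joints": joint angles; "joint_velocities": joint speeds; "joint_torque": joint torques, N m; "ee_pos": TCP position; "tool_rot": TCP orientation; "ft_force": force on the tool from outside, world axes, zero at the start; "torque": the same for the moment, N m; "gripper_width": finger opening in m.
Only numpy, scipy, OpenCV 4.12 (cv2) and the standard library are available. Lean on these libraries where they do the work, as an engineer would, in place of code of your own. Each camera call takes 0.05 s, during which the arm holds its last target. There are 200 camera calls.

### The job

Hang the towing eye on the snap hook of the hanging stand. The hook swings freely, so first touch it with the eye or the fingers, ease it back against its stop on the mast side and hold it there with 2 or 3 N, its keeper still shut, until it is quite still; then push the ring in through the brass spring keeper and lower it into the bowl. Before letting go, tug the eye down with about 7 N, the keeper shut above it, to prove that it is seated, and leave it hanging at rest; never load the light hook or keeper with more than 15 N, and leave the other things where they are.

Things in the scene. Friction and masses are not known exactly. Their poses are not given: they have to be found in the camera images.
- eye_grip (a point): Grip place of the towing eye: centre of its dark 12 x 12 mm square shank, 6 mm above the bench while it lies flat. A steel ring on a straight shank, 0.15 to 0.3 kg. x points along the shank to the ring, z is the ring's flat normal (up while it lies). The square part reaches from 41 mm ahead, where the ring begins, to 25 mm behind; then a 12 mm threaded end to 46 mm behind.
- eye_ring (a point): Centre of the towing eye's ring, 66 mm from eye_grip along x; same axes. The ring is 10 mm round bar, its centre line at 22 mm radius: 34 mm clear hole, 54 mm over all.
- eye_top (a point): Centre of the ring's bar at the end farthest from the shank, 22 mm from eye_ring along x; same axes. Here the ring rests on the hook when it hangs; seated, this point lies 5 mm above the bowl's inner bottom.
- stand: The fixed hanging stand: grey base plate 180 x 100 x 8 mm, steel mast, arm at 0.36 m height that ends in a clevis. Origin on the bench, plumb below the clevis pin; x points horizontally from there to the mast (118 mm away), so the hook's open side, with the tip, looks along -x. The hook swings in this x-z plane only.
- hanger_pin (a point): Clevis pin, 325 mm above the bench; its axes swing with the hanger and are the stand's when it is plumb; -z runs down the strap to a dark clamp block (z = -32 to -58 mm). The 0.28 kg hanger rests near plumb and swings for seconds at the slightest touch. Pushed toward the mast it yields to under 1 N until the clevis stops it dead, somewhere 0.18 to 0.26 rad from plumb (set by hand, not reported).
- hook_clamp (a point): Underside of the hanger's clamp block, 58 mm below the pin, axes as hanger_pin. An 8 mm rod runs down from it on the z axis to the snap hook, held at a drop D of 0 to 24 mm that is not reported (feel or see it). Here: keeper pivot x = 1, z = -41 - D mm; tip's round top x = -4, z = -67 - D; back of the hook's loop x = 24; throat 20 mm wide; bowl's inner bottom x = 10, z = -86 - D.
- keeper (a joint): Brass spring keeper, 12 mm wide, 28 mm long, hanging parallel to the rod from its pivot down to the inside of the tip; rad: 0 shut, grows to 0.85 as its lower end is pushed in toward the back of the loop. The ring's bar pushed in just above the tip opens it at about 3 to 6 N once the hook is held on its stop (nearer the pivot it takes more); it snaps shut above a bar lowered into the bowl.
- squeeze_bottle: White squeeze bottle, 225 mm tall, 69 mm wide, a bystander; origin at the centre of its foot.
- touchup_bottle: Small touch-up bottle with a black cap, 74 mm tall, 26 mm wide, a bystander; origin at the centre of its foot.
- wax_tin: White tin with a red lid, 34 mm tall, 80 mm wide, a bystander; origin at the centre of its foot.
- jar_green: Jar with a green lid, 56 mm tall, 64 mm wide, a bystander; origin at the centre of its foot.

How it is judged:
On the way, in this order (a step that is already met when the one before it is completed fails the run):
1. the hook, its keeper still shut, is held still against its back stop by a touch (contact force between hanger and anything else above 1.2 N and angular speed of hanger below 0.15 rad/s and value of joint keeper below 0.15 rad), for 0.5 s.
2. the ring sits in the hook below the closed keeper and is tugged down with more than 4 N (value of joint keeper below 0.12 rad and contact force between eye and hanger above 4 N and x of eye_top in the frame of hanger_pin between 0.001 and 0.022 m and z of eye_top in the frame of hanger_pin between -0.174 and -0.13 m), for 0.25 s.
At the end, for the whole second after the job is handed in: The eye hangs by the end of its ring in the bowl of the hook, shank straight down within 20 degrees, the keeper shut above it, nearly at rest (eye under 0.12 m/s, hanger under 0.6 rad/s) (value of joint keeper below 0.12 rad and contact force between eye and hanger above 0.8 N and x of eye_top in the frame of hanger_pin between 0.001 and 0.022 m and z of eye_top in the frame of hanger_pin between -0.174 and -0.13 m and angle between eye_ring's own x axis and vertical below 0.35 rad and linear speed of eye below 0.12 m/s and angular speed of hanger below 0.6 rad/s); the robot touches nothing.
It fails at once if the hook, keeper or strap is loaded with more than 17 N (contact force between hanger and anything else above 17 N).
It fails at once if a bystander is pushed more than 30 mm or knocked over (distance of any of squeeze_bottle, touchup_bottle, jar_green, wax_tin from where it was at the start of the episode above 0.03 m).
It also fails if it takes over 72 s, if anything falls off the work surface, if the arm or the gripper's body presses on something with over 40 N, if the wrist force passes 120 N, or if a joint passes its speed limit or range.

## Working session

There is one attempt and no reset: what is moved stays moved. The work goes in short steps, Python scripts to look and compute and a tool call to move; the robot and the scene stay as the last step left them, time stands still between calls to the robot, and variables do not carry over. Pictures are saved under pics/ and viewed, and the job is handed in when it is done.

Besides the shell and the picture viewer there is one more tool, called as name(argument=value, ...), one argument or row to a line, values as JSON. jog_arm: Moves the arm, as the interface text tells. Its arguments: {"type":"object","properties":{"motion":{"type":"array","items":{"type":"object","properties":{"dx":{"type":"number"},"dy":{"type":"number"},"dz":{"type":"number"},"wx":{"type":"number"},"wy":{"type":"number"},"wz":{"type":"number"},"hand":{"type":"number"}}}}},"required":["motion"]}

```bash
mkdir -p pics; ls; cat > h.py <<'E'
import numpy as np, cv2
from plant import telemetry, capture, camera_params, ctrl, look_for, outline_of
def pts(name,depth):
    p=camera_params(name);K=p["K"];K=np.array(K);R=np.array(p["rotation"]);e=np.array(p["eye"])
    v,u=np.mgrid[0:depth.shape[0],0:depth.shape[1]]
    x=(u-K[0,2])/K[0,0]*depth;y=(v-K[1,2])/K[1,1]*depth
    P=np.stack([x,-y,-depth],-1)@R.T+e
    P[depth==0]=np.nan
    return P
def save(n,im): cv2.imwrite(f"pics/{n}.png",cv2.cvtColor(im,cv2.COLOR_RGB2BGR))
E
python3 - <<'E'
from h import *
s=telemetry.observe();print({k:np.round(v,3).tolist() for k,v in s.items()})
for n in("scene","top"):
    im,d=capture(n);save(n+"0",im);np.savez(n+"0.npz",im=im,d=d);p=camera_params(n);print(n,p)
    P=pts(n,d)
    for q in("eye_grip","stand","hanger_pin","keeper","squeeze_bottle","touchup_bottle","wax_tin","jar_green"):
        o=outline_of(n,q)
        for a in o[:1]:
            m=a["pixels"];X=P[m];print(q,round(a["score"],2),np.round(np.array(a["bbox"])*[640,400,640,400]),np.round(np.nanmedian(X,0),3),np.round(np.nanpercentile(X,[3,97],axis=0),3).tolist())
E
```

```text
pics
{'t': 0.0, 'joints': [1.276, 0.384, 0.016, 1.371, -0.006, 1.388, -0.046], 'joint_velocities': [-0.0, -0.001, -0.001, 0.0, -0.0, -0.0, 0.0], 'joint_torque': [0.0, -62.759, 0.845, -37.181, 0.017, 0.014, -0.0], 'ee_pos': [0.144, -0.608, 0.249], 'tool_rot': [[0.23, -0.0, 0.973], [-0.973, 0.002, 0.23], [-0.002, -1.0, -0.0]], 'ft_force': [-0.488, 0.009, 0.01], 'torque': [0.039, -0.008, 0.055], 'gripper_width': 0.086}
scene {'K': array([[371.96170146,   0.        , 318.24257506],
       [  0.        , 371.96170146, 197.75053103],
       [  0.        ,   0.        ,   1.        ]]), 'eye': array([0.14078115, 0.40277243, 0.72661448]), 'rotation': array([[-0.84897074,  0.33180393, -0.41128439],
       [-0.52820574, -0.50966162,  0.67914927],
       [ 0.01572852,  0.79382062,  0.60794854]])}
eye_grip 0.54 [378. 257.  42.  22.] [ 0.371 -0.25   0.011] [[0.339, -0.322, 0.005], [0.41, -0.207, 0.016]]
stand 0.63 [309. 150.  65. 134.] [ 0.67  -0.35   0.168] [[0.558, -2.257, -0.758], [1.814, -0.308, 0.368]]
hanger_pin 0.6 [321. 141.  10.  60.] [ 0.578 -0.341  0.245] [[0.569, -1.872, -0.764], [1.4
[... 780 characters left out ...]
1 ] [[0.34, -0.323, -0.001], [0.413, -0.209, 0.018]]
stand 0.77 [383. 143.  49. 106.] [ 0.626 -0.346  0.013] [[0.554, -0.393, 0.002], [0.716, -0.302, 0.371]]
hanger_pin 0.73 [268. 181.  22.  34.] [ 0.575 -0.027  0.034] [[0.541, -0.062, 0.014], [0.611, 0.007, 0.041]]
keeper 0.45 [355. 250.  43.  32.] [ 0.37  -0.255  0.011] [[0.341, -0.323, 0.004], [0.41, -0.209, 0.018]]
squeeze_bottle 0.57 [312. 213.  24.  31.] [ 0.46  -0.149  0.145] [[0.437, -0.178, 0.027], [0.495, -0.118, 0.199]]
wax_tin 0.81 [270. 182.  30.  34.] [ 0.575 -0.029  0.034] [[0.54, -0.064, 0.007], [0.611, 0.007, 0.041]]
jar_green 0.57 [274. 226.  33.  28.] [ 0.447 -0.037  0.056] [[0.419, -0.064, -0.001], [0.476, -0.006, 0.062]]
```

View images.

```bash
python3 - <<'E'
from h import *
s=np.load("scene0.npz")["im"];t=np.load("top0.npz")["im"]
save("a",np.hstack([cv2.resize(s[60:360,220:440],None,fx=2,fy=2,interpolation=2),cv2.resize(t[60:300,240:430],(360,600*1),interpolation=2)[:600]]))
save("b",cv2.resize(s[90:230,270:390],None,fx=5,fy=4.2,interpolation=2))
E
```

```text
(no output)
```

View pics/a.png

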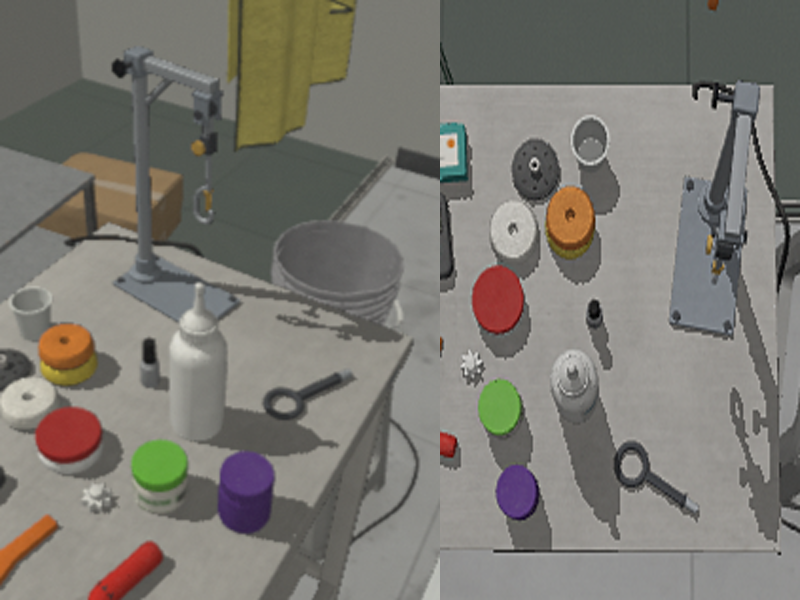

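View pics/b.png

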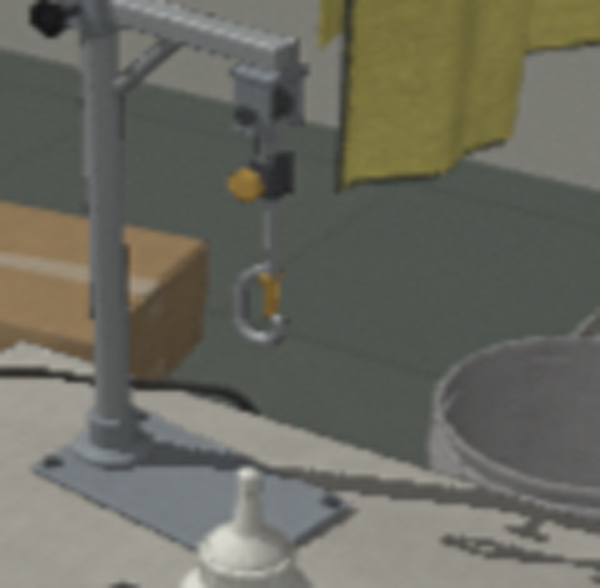

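View pics/scene0.png

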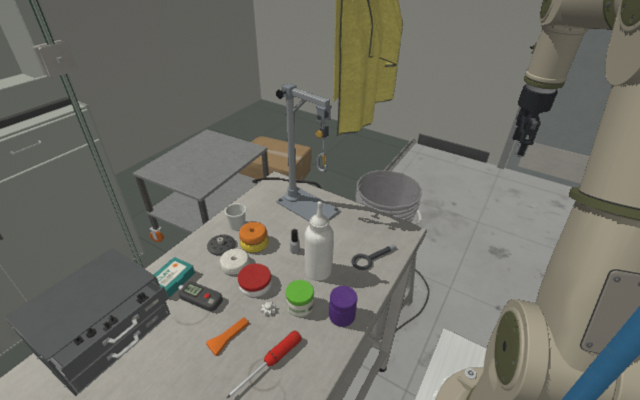

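View pics/top0.png

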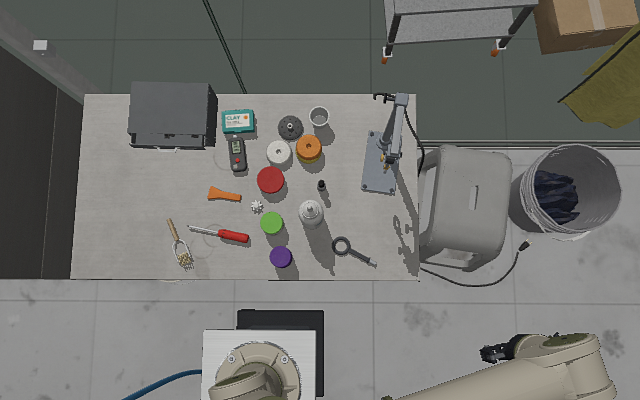

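```bash
python3 - <<'E'
from h import *
t=np.load("top0.npz");P=pts("top",t["d"]);im=t["im"].astype(int)
# eye: dark pixels raised
reg=np.zeros(P.shape[:2],bool);reg[228:272,325:385]=1
m=reg&(im.sum(-1)<300)&(P[...,2]>0.004)&(P[...,2]<0.03)
n,l,st,c=cv2.connectedComponentsWithStats(m.astype(np.uint8));k=1+np.argmax(st[1:,4]);m=l==k
# intersect rays with z=.006 plane rather than depth
def ray(name,uv,z):
    p=camera_params(name);K=np.array(p["K"]);R=np.array(p["rotation"]);e=np.array(p["eye"])
    uv=np.atleast_2d(uv).astype(float);D=np.c_[(uv[:,0]-K[0,2])/K[0,0],-(uv[:,1]-K[1,2])/K[1,1],-np.ones(len(uv))]@R.T
    return e+D*((z-e[2])/D[:,2])[:,None]
X=ray("top",np.argwhere(m)[:,::-1],.008)[:,:2]
mu=X.mean(0);u=np.linalg.svd(X-mu,full_matrices=False)[2][0]
if u[1]<0:u=-u
a=(X-mu)@u;b=(X-mu)@[-u[1],u[0]]
print("eye n",len(X),"mu",mu,"dir",u,"extent",a.min(),a.max(), "bench",np.nanmedian(P[280-30:270,300:320,2]))
for lo in np.arange(a.min(),a.max(),.01):
    s=(a>=lo)&(a<lo+.01);print(round(lo,3),s.sum(),np.round([b[s].min(),b[s].max(),b[s].mean()],4))
# base plate
z=P[...,2];reg[:]=0;reg[120:200,355:400]=1
B=P[reg&(z>.004)&(z<.013)]
print("plate",len(B));print(cv2.minAreaRect((B[:,:2]*1000).astype(np.float32)))
A=P[reg&(z>.33)&(z<.39)];print("arm top",len(A),cv2.minAreaRect((A[:,:2]*1000).astype(np.float32)),A.mean(0))
s=np.load("scene0.npz");Q=pts("scene",s["d"]);
r=np.zeros(Q.shape[:2],bool);r[90:210,270:345]=1
ok=r&(Q[...,0]>.5)&(Q[...,0]<.75)&(Q[...,1]<-.27)&(Q[...,1]>-.42)
M=Q[ok&(Q[...,2]>.06)&(Q[...,2]<.3)&(Q[...,0]>.63)];print("mast",np.median(M,0),len(M))
for z0 in np.arange(.14,.37,.01):
    H=Q[ok&(Q[...,2]>z0)&(Q[...,2]<z0+.01)&(Q[...,0]<.63)]
    if len(H):print(round(z0,2),len(H),np.round(H.min(0),3),np.round(H.max(0),3),np.round(np.median(H,0),3))
E
```

```text
eye n 268 mu [ 0.37515444 -0.25609078] dir [0.48358654 0.87529655] extent -0.08635454081441442 0.055380406968834006 bench 0.0002850314005549137
-0.086 5 [-0.0012  0.004   0.0014]
-0.076 6 [0.0018 0.0082 0.0046]
-0.066 14 [-0.0079  0.006  -0.0006]
-0.056 17 [-0.0076  0.0052 -0.0014]
-0.046 16 [-0.0071  0.0071 -0.0008]
-0.036 17 [-0.0068  0.0088 -0.0004]
-0.026 17 [-0.0073  0.0077  0.0002]
-0.016 15 [-0.007   0.0058 -0.0006]
-0.006 16 [-0.0068  0.005  -0.001 ]
0.004 36 [-0.0202  0.0208  0.0001]
0.014 21 [-0.025   0.0253  0.0046]
0.024 22 [-0.0261  0.0256 -0.004 ]
0.034 26 [-0.0244  0.0245  0.0012]
0.044 35 [-0.0188  0.0251 -0.0001]
0.054 5 [-0.0068  0.0061 -0.    ]
plate 1312
((644.3433837890625, -338.84613037109375), (130.41685485839844, 239.25962829589844), 89.69091033935547)
arm top 355 ((609.1551513671875, -339.1673889160156), (32.90663146972656, 84.56706237792969), 89.6275863647461) [ 0.60006894 -0.34314262  0.36055931]
mast [ 0.69222479 -0.35283952  0.19094764] 556
0.15 2 [ 0.583 -0.341  0.158] [ 0.587 -0.34   0.16 ] [ 0.585 -0.34   0.159]
0.16 27 [ 0.567 -0.347  0.161] [ 0.598 -
[... 873 characters left out ...]
 0.277]
0.28 49 [ 0.569 -0.349  0.281] [ 0.591 -0.319  0.29 ] [ 0.576 -0.331  0.285]
0.29 40 [ 0.569 -0.351  0.29 ] [ 0.587 -0.319  0.3  ] [ 0.577 -0.338  0.294]
0.3 16 [ 0.577 -0.35   0.301] [ 0.585 -0.333  0.31 ] [ 0.579 -0.34   0.303]
0.31 39 [ 0.569 -0.357  0.311] [ 0.593 -0.327  0.32 ] [ 0.578 -0.332  0.315]
0.32 53 [ 0.569 -0.356  0.32 ] [ 0.594 -0.318  0.33 ] [ 0.575 -0.33   0.326]
0.33 55 [ 0.569 -0.357  0.33 ] [ 0.595 -0.322  0.34 ] [ 0.578 -0.33   0.334]
0.34 52 [ 0.567 -0.355  0.34 ] [ 0.597 -0.327  0.35 ] [ 0.576 -0.331  0.346]
0.35 90 [ 0.568 -0.355  0.35 ] [ 0.63  -0.327  0.36 ] [ 0.586 -0.337  0.355]
0.36 123 [ 0.571 -0.357  0.36 ] [ 0.629 -0.333  0.369] [ 0.597 -0.341  0.366]
```

```bash
cat >> h.py <<'E'
def proj(name,X):
    p=camera_params(name);K=np.array(p["K"]);c=(np.atleast_2d(X)-np.array(p["eye"]))@np.array(p["rotation"])
    return np.c_[K[0,0]*c[:,0]/-c[:,2]+K[0,2],K[1,1]*c[:,1]/c[:,2]+K[1,2]]
def ray(name,uv,z):
    p=camera_params(name);K=np.array(p["K"]);R=np.array(p["rotation"]);e=np.array(p["eye"])
    uv=np.atleast_2d(uv).astype(float);D=np.c_[(uv[:,0]-K[0,2])/K[0,0],-(uv[:,1]-K[1,2])/K[1,1],-np.ones(len(uv))]@R.T
    return e+D*((z-e[2])/D[:,2])[:,None]
def zoom(name,im,u0,v0,w,h,f):
    return cv2.resize(im[v0:v0+h,u0:u0+w],None,fx=f,fy=f,interpolation=cv2.INTER_CUBIC)
def mark(Z,uv,u0,v0,f,col=(255,0,0)):
    for a in uv: cv2.circle(Z,(int((a[0]-u0+.5)*f),int((a[1]-v0+.5)*f)),2,col,-1)
E
cat > m.py <<'E'
from h import *
import sys
px,py,yaw,D=.577,-.345,np.radians(float(sys.argv[1])),float(sys.argv[2])/1000
def W(x,z,th=0):  # hanger pin frame -> world (y=0)
    xs=x*np.cos(th)-z*np.sin(th); zs=x*np.sin(th)+z*np.cos(th)
    return [px+xs*np.cos(yaw),py+xs*np.sin(yaw),.325+zs]
if __name__=="__main__":
    s=np.load("scene0.npz")["im"];t=np.load("top0.npz")["im"]
    K=[W(0,0),W(0,-.058),W(.001,-.099-D),W(-.004,-.125-D),W(.010,-.144-D),W(.010,-.152-D),W(.024,-.125-D)]
    Z=zoom("s",s,295,95,50,80,7);mark(Z,proj("scene",K),295,95,7)
    def G(x,y,z=.008): return [px+x*np.cos(yaw)-y*np.sin(yaw),py+x*np.sin(yaw)+y*np.cos(yaw),z]
    Z2=zoom("t",t,350,90,60,112,5);mark(Z2,proj("top",[W(0,0),G(.118,0,.36),G(0,0)]+[G(.118,y) for y in(-.05,.05)]+[G(x,y) for x in (-.02,0.16) for y in(-.05,.05)]),350,90,5)
    save("m"+sys.argv[3],np.hstack([Z,Z2[:560]]))
E
python3 m.py -9 14 0
```

```text
(no output)
```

View pics/m0.png

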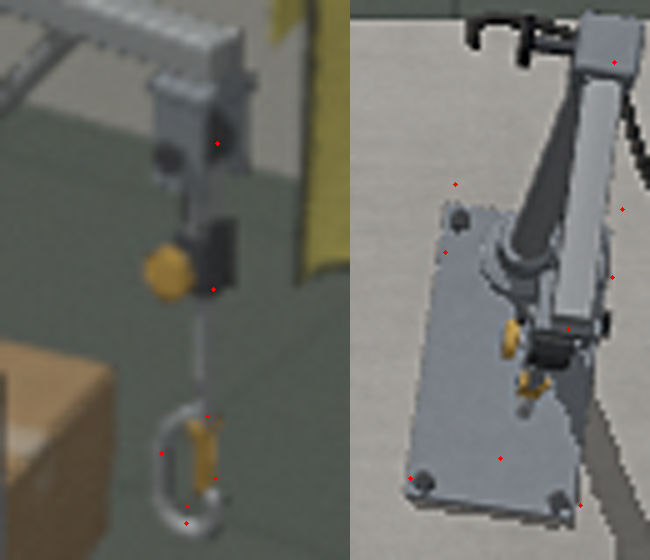

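jog_arm(
  motion=[
    {"dx":2,"dy":3,"dz":0,"wz":6,"hand":5},
    {"dx":4,"dy":6,"dz":0,"wz":12,"hand":5},
    {"dx":6.5,"dy":9.5,"dz":0,"wz":18,"hand":5},
    {"dx":9,"dy":13,"dz":0,"wz":24,"hand":5},
    {"dx":11.5,"dy":17,"dz":-1,"wz":30,"hand":5},
    {"dx":14,"dy":21,"dz":-3,"wz":36,"hand":5},
    {"dx":16.5,"dy":25,"dz":-5,"wz":42,"hand":5},
    {"dx":19,"dy":28.5,"dz":-7,"wz":47.7,"hand":5},
  ],
)

```text
invalid input
```

jog_arm(
  motion=[
    {"dx":2,"dy":3,"dz":0,"wx":0,"wy":0,"wz":6,"hand":5},
    {"dx":4,"dy":6,"dz":0,"wx":0,"wy":0,"wz":12,"hand":5},
    {"dx":6.5,"dy":9.5,"dz":0,"wx":0,"wy":0,"wz":18,"hand":5},
    {"dx":9,"dy":13,"dz":0,"wx":0,"wy":0,"wz":24,"hand":5},
    {"dx":11.5,"dy":17,"dz":-1,"wx":0,"wy":0,"wz":30,"hand":5},
    {"dx":14,"dy":21,"dz":-3,"wx":0,"wy":0,"wz":36,"hand":5},
    {"dx":16.5,"dy":25,"dz":-5,"wx":0,"wy":0,"wz":42,"hand":5},
    {"dx":19,"dy":28.5,"dz":-7,"wx":0,"wy":0,"wz":47.7,"hand":5},
  ],
)

```text
t: 1.57
ee_pos: [0.317, -0.3472, 0.1942]
tool_rot: [[0.877, 0.001, 0.481], [-0.481, -0.002, 0.877], [0.002, -1.0, -0.001]]
ft_force: [0.7, 0.3, -0.3]
gripper_width: 0.0498
```

jog_arm(
  motion=[
    {"dx":2,"dy":3,"dz":-2,"wx":0,"wy":0,"wz":0,"hand":5},
    {"dx":4,"dy":6,"dz":-5,"wx":0,"wy":0,"wz":0,"hand":5},
    {"dx":4.9,"dy":7.4,"dz":-8,"wx":0,"wy":0,"wz":0,"hand":5},
    {"dx":4.9,"dy":7.4,"dz":-11,"wx":0,"wy":0,"wz":0,"hand":5},
    {"dx":4.9,"dy":7.4,"dz":-11,"wx":0,"wy":0,"wz":0,"hand":5},
  ],
)

```text
t: 1.98
ee_pos: [0.3637, -0.2698, 0.0795]
tool_rot: [[0.879, -0.005, 0.477], [-0.477, 0.004, 0.879], [-0.007, -1.0, 0.001]]
ft_force: [-1.0, 1.2, -0.6]
gripper_width: 0.0501
```

```bash
cat > look.py <<'E'
from h import *
import sys
n=sys.argv[1];s=telemetry.observe()
print({k:np.round(s[k],3).tolist() for k in("t","joints","ee_pos","ft_force","gripper_width")})
T=np.array(s["ee_pos"]);R=np.array(s["tool_rot"])
a,da=capture("scene");b,db=capture("top");np.savez("l"+n,a=a,da=da,b=b,db=db)
u,v=np.clip(proj("scene",T)[0].astype(int)-[45,40],0,[550,320]);Z=zoom("",a,u,v,80,80,5)
u2,v2=np.clip(proj("top",T)[0].astype(int)-[40,40],0,[560,320]);Y=zoom("",b,u2,v2,80,80,5)
for nm,I,uu,vv in(("scene",Z,u,v),("top",Y,u2,v2)): mark(I,proj(nm,[T,T+R[:,1]*.019]),uu,vv,5)
print("crop",u,v,u2,v2);save("look"+n,np.hstack([Z,Y]))
E
python3 look.py 1
```

```text
{'t': 1.983, 'joints': [0.893, 0.213, -0.357, 2.015, 0.091, 0.935, -0.01], 'ee_pos': [0.364, -0.27, 0.08], 'ft_force': [-1.005, 1.239, -0.634], 'gripper_width': 0.05}
crop 334 196 315 212
```

View pics/look1.png

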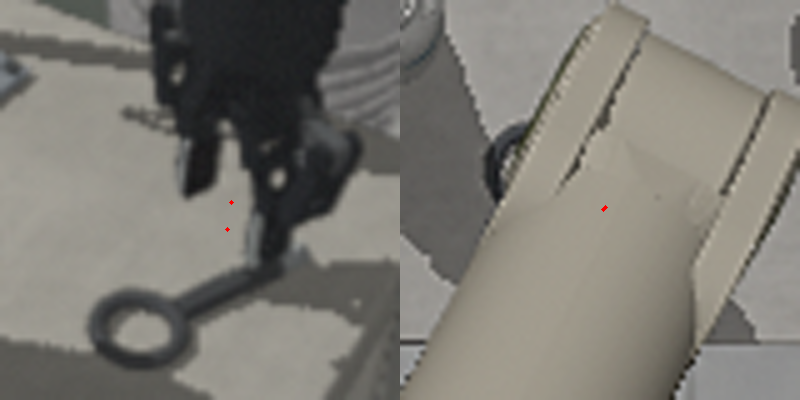

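jog_arm(
  motion=[
    {"dx":0.2,"dy":-0.3,"dz":-2,"wx":0,"wy":0,"wz":0,"hand":5},
    {"dx":0.2,"dy":-0.3,"dz":-4,"wx":0,"wy":0,"wz":0,"hand":5},
    {"dx":0.2,"dy":-0.3,"dz":-5.2,"wx":0,"wy":0,"wz":0,"hand":5},
    {"dx":0.2,"dy":-0.3,"dz":-5.8,"wx":0,"wy":0,"wz":0,"hand":5},
    {"dx":0.2,"dy":-0.3,"dz":-5.8,"wx":0,"wy":0,"wz":0,"hand":4},
    {"dx":0.2,"dy":-0.3,"dz":-5.8,"wx":0,"wy":0,"wz":0,"hand":2},
    {"dx":0.2,"dy":-0.3,"dz":-5.8,"wx":0,"wy":0,"wz":0,"hand":0},
    {"dx":0.2,"dy":-0.3,"dz":-5.8,"wx":0,"wy":0,"wz":0,"hand":0},
  ],
)

```text
t: 2.75
ee_pos: [0.368, -0.2771, 0.0277]
tool_rot: [[0.877, 0.001, 0.481], [-0.481, -0.002, 0.877], [0.002, -1.0, -0.001]]
ft_force: [-1.5, 0.9, 6.9]
gripper_width: 0.0091
```

jog_arm(
  motion=[
    {"dx":0,"dy":0,"dz":0,"wx":0,"wy":0,"wz":0,"hand":0},
    {"dx":0,"dy":0,"dz":0,"wx":0,"wy":0,"wz":0,"hand":0},
    {"dx":0,"dy":0,"dz":0,"wx":0,"wy":0,"wz":0,"hand":0},
  ],
)

```text
t: 3.0
ee_pos: [0.3683, -0.2774, 0.0281]
tool_rot: [[0.877, 0.001, 0.481], [-0.481, -0.003, 0.877], [0.003, -1.0, -0.002]]
ft_force: [0.0, -0.3, -0.6]
gripper_width: 0.0091
```

jog_arm(
  motion=[
    {"dx":0,"dy":0,"dz":2,"wx":0,"wy":0,"wz":0,"hand":0},
    {"dx":0,"dy":0,"dz":4,"wx":0,"wy":0,"wz":0,"hand":0},
    {"dx":0,"dy":0,"dz":4,"wx":0,"wy":0,"wz":0,"hand":0},
  ],
)

```text
t: 3.25
ee_pos: [0.37, -0.2784, 0.0711]
tool_rot: [[0.877, 0.005, 0.481], [-0.481, -0.005, 0.877], [0.007, -1.0, -0.002]]
ft_force: [1.4, -0.7, -2.1]
gripper_width: 0.0088
```

```bash
python3 look.py 2
```

```text
{'t': 3.25, 'joints': [0.893, 0.236, -0.353, 2.01, 0.105, 0.905, -0.017], 'ee_pos': [0.37, -0.278, 0.071], 'ft_force': [1.414, -0.693, -2.084], 'gripper_width': 0.009}
crop 333 195 318 210
```

View pics/look2.png

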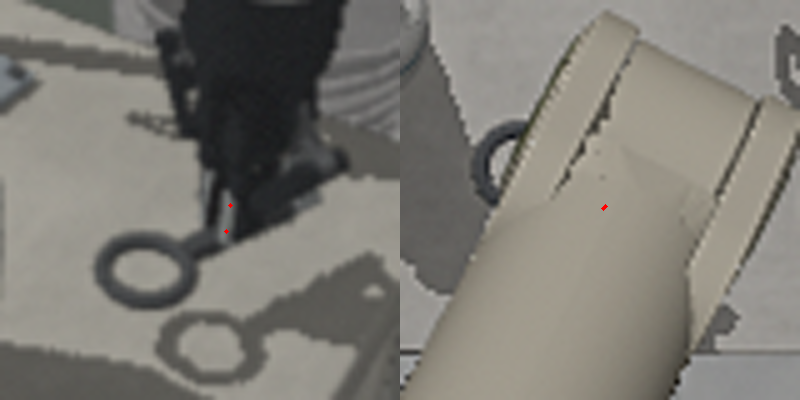

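jog_arm(
  motion=[
    {"dx":0,"dy":0,"dz":-2.5,"wx":0,"wy":0,"wz":0,"hand":0},
    {"dx":0,"dy":0,"dz":-4.2,"wx":0,"wy":0,"wz":0,"hand":0},
    {"dx":0,"dy":0,"dz":-4.4,"wx":0,"wy":0,"wz":0,"hand":0},
    {"dx":0,"dy":0,"dz":-4.4,"wx":0,"wy":0,"wz":0,"hand":2.2},
    {"dx":0,"dy":0,"dz":-4.4,"wx":0,"wy":0,"wz":0,"hand":2.2},
    {"dx":0,"dy":0.2,"dz":-5.1,"wx":0,"wy":0,"wz":0,"hand":2.2},
    {"dx":0,"dy":0.2,"dz":-5.1,"wx":0,"wy":0,"wz":0,"hand":2.2},
    {"dx":0,"dy":0.2,"dz":-5.1,"wx":0,"wy":0,"wz":0,"hand":2.2},
  ],
)

```text
t: 4.02
ee_pos: [0.369, -0.2766, 0.019]
tool_rot: [[0.876, 0.003, 0.481], [-0.481, -0.006, 0.876], [0.006, -1.0, -0.004]]
ft_force: [-7.5, 1.7, 29.0]
gripper_width: 0.0225
```

jog_arm(
  motion=[
    {"dx":0,"dy":0,"dz":0.3,"wx":0,"wy":0,"wz":0,"hand":2.2},
    {"dx":0,"dy":0,"dz":0.3,"wx":0,"wy":0,"wz":0,"hand":2.2},
    {"dx":0,"dy":0,"dz":0.3,"wx":0,"wy":0,"wz":0,"hand":0},
    {"dx":0,"dy":0,"dz":0.3,"wx":0,"wy":0,"wz":0,"hand":0},
    {"dx":0,"dy":0,"dz":0.3,"wx":0,"wy":0,"wz":0,"hand":0},
    {"dx":0,"dy":0,"dz":0.3,"wx":0,"wy":0,"wz":0,"hand":0},
  ],
)

```text
t: 4.52
ee_pos: [0.3688, -0.2764, 0.0217]
tool_rot: [[0.876, 0.003, 0.481], [-0.481, -0.005, 0.876], [0.005, -1.0, -0.004]]
ft_force: [-0.5, 1.2, 3.3]
gripper_width: 0.01
```

```bash
cat > tgt.py <<'E'
from h import *
from scipy.spatial.transform import Rotation as Ro
yaw=np.radians(-8.5);f=np.array([np.cos(yaw),np.sin(yaw),0]);pin=np.array([.577,-.345,.325]);up=np.array([0,0,1.])
def Rt(p):
    p=np.radians(p);a=np.cos(p)*f-np.sin(p)*up;d=np.sin(p)*f+np.cos(p)*up
    return np.c_[np.cross(a,d),a,d]
TOP=np.array([0,.0157,.070])
def go(p,xs,z):
    s=telemetry.observe();R=np.array(s["tool_rot"]);T=np.array(s["ee_pos"]);G=Rt(p)
    e=pin+xs*f;e[2]=z;t=e-G@TOP
    rv=np.degrees(Ro.from_matrix(G@R.T).as_rotvec())
    print("p",p,"d cm",np.round((t-T)*100,2),"w",np.round(rv,2),"ang",round(np.linalg.norm(rv),1),"tcp",np.round(t,3))
    E=T+R@TOP; print("eye_top now: along",round((E-pin)@f,4),"side",round((E-pin)@np.cross(up,f),4),"z",round(E[2],4),"lean fwd/side deg",np.round(np.degrees([np.arcsin(R[:,2]@f),np.arcsin(R[:,2]@np.cross(up,f))]),1))
    print(np.round(s["joints"],2),np.round(s["ft_force"],2),s["t"])
E
python3 -c "
from tgt import *
for p in(0,30):go(p,-.05,.20)"
```

```text
p 0 d cm [14.32 -5.89 10.83] w [ 42.33 -84.89 -53.84] ang 109.1 tcp [ 0.512 -0.335  0.13 ]
eye_top now: along -0.1918 side 0.1027 z 0.0058 lean fwd/side deg [20.3 69.7]
[ 0.87  0.31 -0.34  2.05  0.15  0.79 -0.06] [-0.51  1.19  3.26] 4.5167
p 30 d cm [11.07 -5.4  12.55] w [ 28.55 -57.   -62.73] ang 89.4 tcp [ 0.479 -0.33   0.147]
eye_top now: along -0.1918 side 0.1027 z 0.0058 lean fwd/side deg [20.3 69.7]
[ 0.87  0.31 -0.34  2.05  0.15  0.79 -0.06] [-0.51  1.19  3.26] 4.5167
```

jog_arm(
  motion=[
    {"dx":0,"dy":0,"dz":3,"wx":0,"wy":0,"wz":0,"hand":0},
    {"dx":0,"dy":-0.5,"dz":6.5,"wx":0,"wy":0,"wz":0,"hand":0},
    {"dx":0,"dy":-1,"dz":10,"wx":0,"wy":0,"wz":0,"hand":0},
    {"dx":0,"dy":-1.5,"dz":14,"wx":0,"wy":0,"wz":0,"hand":0},
    {"dx":0,"dy":-2,"dz":17,"wx":0,"wy":0,"wz":0,"hand":0},
    {"dx":0,"dy":-2,"dz":18,"wx":0,"wy":0,"wz":0,"hand":0},
  ],
)

```text
t: 5.02
ee_pos: [0.3701, -0.2984, 0.2062]
tool_rot: [[0.876, 0.008, 0.482], [-0.482, -0.01, 0.876], [0.011, -1.0, -0.005]]
ft_force: [-0.2, -0.8, -1.9]
gripper_width: 0.0094
```

jog_arm(
  motion=[
    {"dx":0.5,"dy":-0.4,"dz":1,"wx":2.1,"wy":-4.3,"wz":-4.7,"hand":0},
    {"dx":1,"dy":-0.8,"dz":2,"wx":4.3,"wy":-8.6,"wz":-9.4,"hand":0},
    {"dx":2,"dy":-1.2,"dz":2.5,"wx":6.4,"wy":-12.8,"wz":-14.1,"hand":0},
    {"dx":3,"dy":-1.6,"dz":3,"wx":8.6,"wy":-17.1,"wz":-18.8,"hand":0},
    {"dx":4,"dy":-2,"dz":3,"wx":10.7,"wy":-21.4,"wz":-23.5,"hand":0},
    {"dx":5,"dy":-2.4,"dz":3,"wx":12.8,"wy":-25.6,"wz":-28.2,"hand":0},
    {"dx":6,"dy":-2.6,"dz":3,"wx":15,"wy":-29.9,"wz":-32.9,"hand":0},
    {"dx":6,"dy":-2.8,"dz":3,"wx":17.1,"wy":-34.2,"wz":-37.6,"hand":0},
  ],
)

```text
t: 5.68
ee_pos: [0.4308, -0.3264, 0.235]
tool_rot: [[0.312, 0.606, 0.731], [-0.936, 0.062, 0.348], [0.165, -0.793, 0.587]]
ft_force: [0.3, 1.4, -0.9]
gripper_width: 0.01
```

```bash
python3 -c "
from tgt import *
go(0,-.05,.22);go(20,-.05,.22);go(30,-.05,.22)"
```

```text
p 0 d cm [ 8.12 -0.89 -8.5 ] w [ 13.48 -52.7  -20.47] ang 58.1 tcp [ 0.512 -0.335  0.15 ]
eye_top now: along -0.091 side 0.0308 z 0.2636 lean fwd/side deg [42.2 26.9]
[ 1.14  0.   -0.22  2.02 -0.74  0.89  0.14] [ 0.33  1.38 -0.94] 5.6833
p 20 d cm [ 5.85 -0.55 -7.54] w [ 12.19 -32.72 -23.34] ang 42.0 tcp [ 0.489 -0.332  0.16 ]
eye_top now: along -0.091 side 0.0308 z 0.2636 lean fwd/side deg [42.2 26.9]
[ 1.14  0.   -0.22  2.02 -0.74  0.89  0.14] [ 0.33  1.38 -0.94] 5.6833
p 30 d cm [ 4.87 -0.4  -6.78] w [ 11.47 -22.71 -24.56] ang 35.4 tcp [ 0.479 -0.33   0.167]
eye_top now: along -0.091 side 0.0308 z 0.2636 lean fwd/side deg [42.2 26.9]
[ 1.14  0.   -0.22  2.02 -0.74  0.89  0.14] [ 0.33  1.38 -0.94] 5.6833
```

jog_arm(
  motion=[
    {"dx":0.5,"dy":0,"dz":-1,"wx":2,"wy":-3.9,"wz":-4.2,"hand":0},
    {"dx":1,"dy":-0.1,"dz":-2,"wx":3.9,"wy":-7.7,"wz":-8.4,"hand":0},
    {"dx":1.5,"dy":-0.2,"dz":-3,"wx":5.9,"wy":-11.6,"wz":-12.5,"hand":0},
    {"dx":2,"dy":-0.3,"dz":-4,"wx":7.8,"wy":-15.4,"wz":-16.7,"hand":0},
    {"dx":3,"dy":-0.3,"dz":-5,"wx":9.8,"wy":-19.3,"wz":-20.9,"hand":0},
    {"dx":3.5,"dy":-0.4,"dz":-6,"wx":11.5,"wy":-22.7,"wz":-24.6,"hand":0},
    {"dx":3.5,"dy":-0.4,"dz":-6,"wx":11.5,"wy":-22.7,"wz":-24.6,"hand":0},
  ],
)

```text
t: 6.27
ee_pos: [0.4512, -0.3245, 0.1448]
tool_rot: [[-0.033, 0.774, 0.633], [-0.999, -0.045, 0.003], [0.031, -0.632, 0.774]]
ft_force: [-0.2, -0.1, -3.2]
gripper_width: 0.0097
```

```bash
python3 -c "
from tgt import *
go(0,-.05,.2);go(15,-.05,.2);go(30,-.05,.2)"; python3 look.py 3
```

```text
p 0 d cm [ 6.08 -1.08 -1.48] w [ -1.83 -39.23  -5.73] ang 39.7 tcp [ 0.512 -0.335  0.13 ]
eye_top now: along -0.0715 side 0.0096 z 0.1891 lean fwd/side deg [38.7  5.6]
[ 1.6   0.17 -0.69  2.27 -1.4   0.55  0.55] [-0.18 -0.13 -3.23] 6.2667
p 15 d cm [ 4.34 -0.82 -0.83] w [ -0.43 -24.29  -6.13] ang 25.1 tcp [ 0.495 -0.333  0.136]
eye_top now: along -0.0715 side 0.0096 z 0.1891 lean fwd/side deg [38.7  5.6]
[ 1.6   0.17 -0.69  2.27 -1.4   0.55  0.55] [-0.18 -0.13 -3.23] 6.2667
p 30 d cm [ 2.82 -0.59  0.25] w [ 0.95 -9.35 -6.45] ang 11.4 tcp [ 0.479 -0.33   0.147]
eye_top now: along -0.0715 side 0.0096 z 0.1891 lean fwd/side deg [38.7  5.6]
[ 1.6   0.17 -0.69  2.27 -1.4   0.55  0.55] [-0.18 -0.13 -3.23] 6.2667
{'t': 6.267, 'joints': [1.596, 0.172, -0.688, 2.27, -1.397, 0.548, 0.547], 'ee_pos': [0.451, -0.324, 0.145], 'ft_force': [-0.176, -0.129, -3.227], 'gripper_width': 0.01}
crop 315 153 337 178
```

View pics/look3.png

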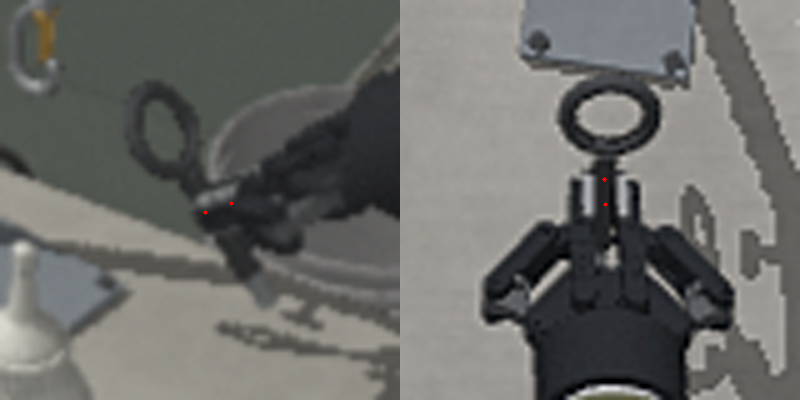

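jog_arm(
  motion=[
    {"dx":1,"dy":-0.5,"dz":0.1,"wx":0,"wy":0,"wz":0,"hand":0},
    {"dx":2,"dy":-1,"dz":0.2,"wx":0,"wy":0,"wz":0,"hand":0},
    {"dx":3,"dy":-1.3,"dz":0.3,"wx":0,"wy":0,"wz":0,"hand":0},
    {"dx":3.7,"dy":-1.5,"dz":0.4,"wx":0,"wy":0,"wz":0,"hand":0},
    {"dx":3.7,"dy":-1.5,"dz":0.4,"wx":0,"wy":0,"wz":0,"hand":0},
  ],
)

```text
t: 6.78
ee_pos: [0.4903, -0.3399, 0.1503]
tool_rot: [[-0.032, 0.776, 0.63], [-0.999, -0.044, 0.004], [0.03, -0.63, 0.776]]
ft_force: [0.4, -0.5, -0.7]
gripper_width: 0.01
```

```bash
python3 -c "
from tgt import *
go(20,-.03,.193);go(30,-.03,.193)"; cat > lk2.py <<'E'
from tgt import *
import sys
n=sys.argv[1];s=telemetry.observe();T=np.array(s["ee_pos"]);R=np.array(s["tool_rot"]);E=T+R@TOP
a,da=capture("scene");b,db=capture("top");np.savez("l"+n,a=a,da=da,b=b,db=db)
ring=[E+R@np.array([.022*np.sin(q),0,.022*np.cos(q)-.022]) for q in np.linspace(0,6.28,24)]
th=float(sys.argv[2]) if len(sys.argv)>2 else 0
D=.017
W=lambda x,z:pin+(x*np.cos(th)-z*np.sin(th))*f+up*(x*np.sin(th)+z*np.cos(th))
H=[W(0,-.058),W(.001,-.099-D),W(-.004,-.125-D),W(.010,-.152-D),W(.024,-.125-D)]
u,v=290,105;Z=zoom("",a,u,v,66,80,6);mark(Z,proj("scene",ring),u,v,6);mark(Z,proj("scene",H),u,v,6,(0,255,0))
u,v=355,140;Y=zoom("",b,u,v,66,80,6);mark(Y,proj("top",ring),u,v,6);mark(Y,proj("top",H),u,v,6,(0,255,0))
save("v"+n,np.hstack([Z,Y]))
E
python3 lk2.py 4
```

```text
p 20 d cm [ 1.88  0.5  -1.77] w [ 1.000e-02 -1.912e+01 -6.320e+00] ang 20.1 tcp [ 0.509 -0.335  0.133]
eye_top now: along -0.0308 side 0.0001 z 0.1948 lean fwd/side deg [38.5  5.5]
[ 1.52  0.24 -0.69  2.19 -1.36  0.48  0.48] [ 0.4  -0.48 -0.68] 6.7833
p 30 d cm [ 0.9   0.65 -1.01] w [ 0.92 -9.16 -6.52] ang 11.3 tcp [ 0.499 -0.333  0.14 ]
eye_top now: along -0.0308 side 0.0001 z 0.1948 lean fwd/side deg [38.5  5.5]
[ 1.52  0.24 -0.69  2.19 -1.36  0.48  0.48] [ 0.4  -0.48 -0.68] 6.7833
```

View pics/v4.png

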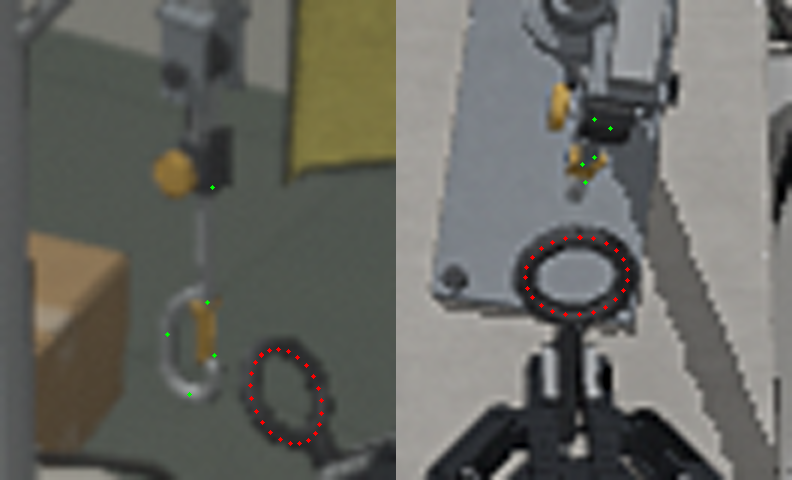

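jog_arm(
  motion=[
    {"dx":0.5,"dy":0.1,"dz":0,"wx":0,"wy":0,"wz":0,"hand":0},
    {"dx":1,"dy":0.1,"dz":-0.1,"wx":0,"wy":0,"wz":0,"hand":0},
    {"dx":1.6,"dy":0,"dz":-0.1,"wx":0,"wy":0,"wz":0,"hand":0},
    {"dx":1.9,"dy":0,"dz":-0.1,"wx":0,"wy":0,"wz":0,"hand":0},
    {"dx":1.9,"dy":0,"dz":-0.1,"wx":0,"wy":0,"wz":0,"hand":0},
    {"dx":1.9,"dy":0,"dz":-0.1,"wx":0,"wy":0,"wz":0,"hand":0},
  ],
)

```text
t: 7.38
ee_pos: [0.5077, -0.3393, 0.1483]
tool_rot: [[-0.032, 0.775, 0.631], [-0.999, -0.044, 0.002], [0.029, -0.631, 0.776]]
ft_force: [-0.2, 1.2, -2.0]
gripper_width: 0.0104
```

```bash
cat > st.py <<'E'
from tgt import *
import sys
F=[]
for i in range(int(sys.argv[1]) if len(sys.argv)>1 else 4):
    capture("scene");F.append(telemetry.observe()["ft_force"])
F=np.array(F);print("F mean",F.mean(0).round(2),"sd",F.std(0).round(2),"along",round(F.mean(0)@f,2))
s=telemetry.observe();R=np.array(s["tool_rot"]);T=np.array(s["ee_pos"]);E=T+R@TOP
print("tcp",T.round(4),"eye_top along",round((E-pin)@f,4),"side",round((E-pin)@np.cross(up,f),4),"z",round(E[2],4),"lean",np.round(np.degrees([np.arcsin(R[:,2]@f),np.arcsin(R[:,2]@np.cross(up,f))]),1),np.round(s["joints"],2),s["gripper_width"],round(s["t"],2))
E
python3 st.py 8; python3 lk2.py 5
```

```text
F mean [ 0.03 -0.06 -1.73] sd [0.61 0.59 0.6 ] along 0.04
tcp [ 0.5074 -0.3395  0.1482] eye_top along -0.0138 side 0.003 z 0.1926 lean [38.6  5.5] [ 1.5   0.27 -0.7   2.16 -1.36  0.44  0.46] 0.00998354711582815 7.78
```

View pics/v5.png

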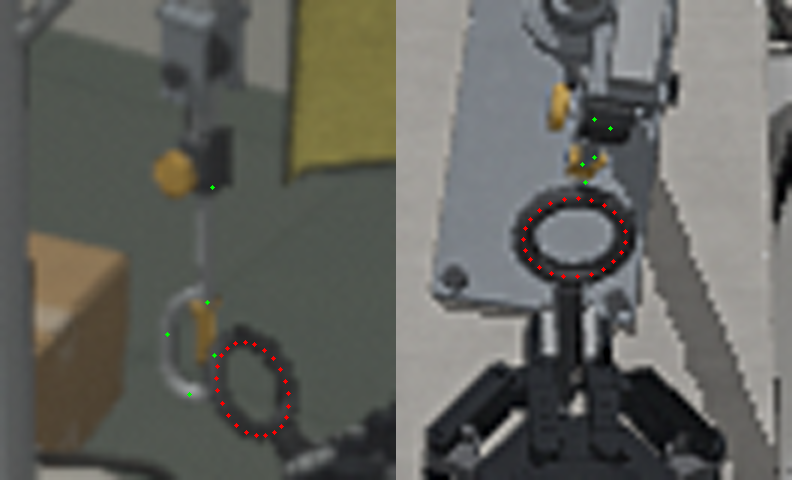

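jog_arm(
  motion=[
    {"dx":0.3,"dy":-0.04,"dz":0,"wx":0,"wy":0,"wz":0,"hand":0},
    {"dx":0.6,"dy":-0.08,"dz":0,"wx":0,"wy":0,"wz":0,"hand":0},
    {"dx":0.9,"dy":-0.13,"dz":0,"wx":0,"wy":0,"wz":0,"hand":0},
    {"dx":1.2,"dy":-0.17,"dz":0,"wx":0,"wy":0,"wz":0,"hand":0},
    {"dx":1.5,"dy":-0.22,"dz":0,"wx":0,"wy":0,"wz":0,"hand":0},
    {"dx":1.8,"dy":-0.26,"dz":0,"wx":0,"wy":0,"wz":0,"hand":0},
    {"dx":2.1,"dy":-0.31,"dz":0.05,"wx":0,"wy":0,"wz":0,"hand":0},
    {"dx":2.3,"dy":-0.34,"dz":0.1,"wx":0,"wy":0,"wz":0,"hand":0},
  ],
)

```text
t: 8.55
ee_pos: [0.5309, -0.3428, 0.1493]
tool_rot: [[-0.033, 0.775, 0.631], [-0.999, -0.044, 0.002], [0.029, -0.631, 0.776]]
ft_force: [0.1, 0.4, -1.7]
gripper_width: 0.0101
```

```bash
python3 st.py 6; python3 lk2.py 6 0.12
```

```text
F mean [-0.16  0.14 -1.41] sd [0.22 0.3  0.54] along -0.18
tcp [ 0.5304 -0.3428  0.1492] eye_top along 0.0094 side 0.0031 z 0.1936 lean [38.6  5.5] [ 1.45  0.3  -0.71  2.12 -1.33  0.4   0.42] 0.009852737581298381 8.85
```

View pics/v6.png

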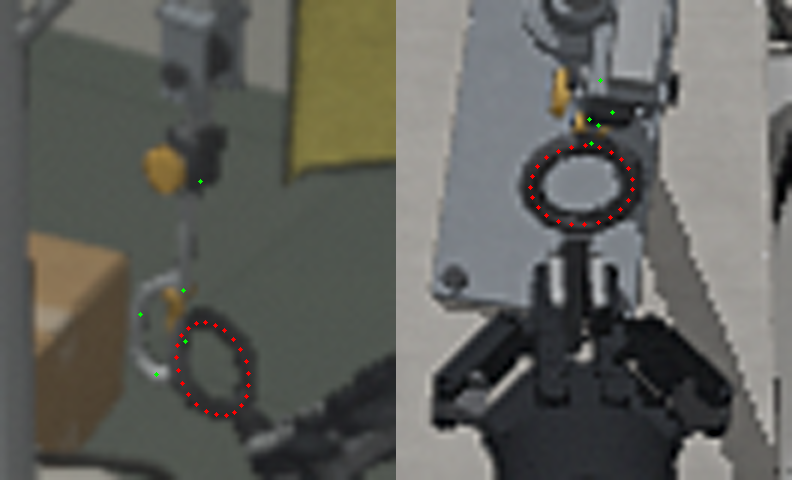

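jog_arm(
  motion=[
    {"dx":0.2,"dy":-0.03,"dz":0,"wx":0,"wy":0,"wz":0,"hand":0},
    {"dx":0.4,"dy":-0.06,"dz":0,"wx":0,"wy":0,"wz":0,"hand":0},
    {"dx":0.6,"dy":-0.09,"dz":0,"wx":0,"wy":0,"wz":0,"hand":0},
    {"dx":0.6,"dy":-0.09,"dz":0,"wx":0,"wy":0,"wz":0,"hand":0},
  ],
)

```text
t: 9.28
ee_pos: [0.5368, -0.3438, 0.1494]
tool_rot: [[-0.033, 0.775, 0.631], [-0.999, -0.044, 0.002], [0.03, -0.63, 0.776]]
ft_force: [0.2, -0.1, -2.0]
gripper_width: 0.01
```

```bash
python3 st.py 4
```

```text
F mean [-0.27 -0.27 -1.6 ] sd [0.69 0.63 0.35] along -0.23
tcp [ 0.5363 -0.3437  0.1492] eye_top along 0.0154 side 0.003 z 0.1935 lean [38.6  5.5] [ 1.44  0.31 -0.7   2.11 -1.33  0.39  0.41] 0.009960749617162298 9.48
```

jog_arm(
  motion=[
    {"dx":0.1,"dy":-0.01,"dz":0,"wx":0,"wy":0,"wz":0,"hand":0},
    {"dx":0.2,"dy":-0.03,"dz":0,"wx":0,"wy":0,"wz":0,"hand":0},
    {"dx":0.2,"dy":-0.03,"dz":0,"wx":0,"wy":0,"wz":0,"hand":0},
  ],
)

```text
t: 9.73
ee_pos: [0.5385, -0.344, 0.1492]
tool_rot: [[-0.033, 0.775, 0.631], [-0.999, -0.044, 0.002], [0.029, -0.631, 0.776]]
ft_force: [-0.8, 0.0, -1.3]
gripper_width: 0.01
```

```bash
python3 st.py 4
```

```text
F mean [-0.28  0.24 -1.57] sd [0.46 0.28 0.54] along -0.31
tcp [ 0.5383 -0.344   0.1492] eye_top along 0.0174 side 0.0031 z 0.1935 lean [38.6  5.5] [ 1.44  0.31 -0.7   2.11 -1.32  0.38  0.41] 0.01008396196392792 9.93
```

jog_arm(
  motion=[
    {"dx":0.15,"dy":-0.02,"dz":0,"wx":0,"wy":0,"wz":0,"hand":0},
    {"dx":0.15,"dy":-0.02,"dz":0,"wx":0,"wy":0,"wz":0,"hand":0},
  ],
)

```text
t: 10.1
ee_pos: [0.54, -0.3442, 0.1492]
tool_rot: [[-0.033, 0.775, 0.631], [-0.999, -0.044, 0.002], [0.029, -0.631, 0.775]]
ft_force: [0.0, -0.1, -1.7]
gripper_width: 0.0098
```

```bash
python3 st.py 4
```

```text
F mean [-0.7  -0.13 -1.67] sd [0.27 0.24 0.25] along -0.67
tcp [ 0.5398 -0.3442  0.1491] eye_top along 0.0189 side 0.0031 z 0.1935 lean [38.6  5.5] [ 1.43  0.32 -0.7   2.11 -1.32  0.38  0.41] 0.010030304357867505 10.3
```

jog_arm(
  motion=[
    {"dx":0.15,"dy":-0.02,"dz":0,"wx":0,"wy":0,"wz":0,"hand":0},
    {"dx":0.15,"dy":-0.02,"dz":0,"wx":0,"wy":0,"wz":0,"hand":0},
  ],
)

```text
t: 10.47
ee_pos: [0.5415, -0.3444, 0.1492]
tool_rot: [[-0.033, 0.775, 0.631], [-0.999, -0.044, 0.002], [0.029, -0.631, 0.775]]
ft_force: [-0.8, 0.3, -1.8]
gripper_width: 0.0101
```

```bash
python3 st.py 4
```

```text
F mean [-0.49 -0.42 -1.92] sd [0.71 0.49 0.82] along -0.42
tcp [ 0.5413 -0.3444  0.1491] eye_top along 0.0204 side 0.0031 z 0.1935 lean [38.6  5.5] [ 1.43  0.32 -0.7   2.1  -1.32  0.38  0.4 ] 0.010063336309507558 10.67
```

jog_arm(
  motion=[
    {"dx":0.15,"dy":-0.02,"dz":0,"wx":0,"wy":0,"wz":0,"hand":0},
    {"dx":0.15,"dy":-0.02,"dz":0,"wx":0,"wy":0,"wz":0,"hand":0},
  ],
)

```text
t: 10.83
ee_pos: [0.543, -0.3446, 0.1492]
tool_rot: [[-0.033, 0.775, 0.631], [-0.999, -0.044, 0.002], [0.029, -0.631, 0.775]]
ft_force: [-0.2, -0.1, -2.0]
gripper_width: 0.0101
```

```bash
python3 st.py 4
```

```text
F mean [-0.06 -0.33 -1.86] sd [0.4  0.46 0.26] along -0.01
tcp [ 0.5428 -0.3446  0.1491] eye_top along 0.022 side 0.0031 z 0.1935 lean [38.6  5.5] [ 1.43  0.32 -0.7   2.1  -1.32  0.38  0.4 ] 0.010069695912650039 11.03
```

jog_arm(
  motion=[
    {"dx":0.15,"dy":-0.02,"dz":0,"wx":0,"wy":0,"wz":0,"hand":0},
    {"dx":0.15,"dy":-0.02,"dz":0,"wx":0,"wy":0,"wz":0,"hand":0},
  ],
)

```text
t: 11.2
ee_pos: [0.5445, -0.3448, 0.1492]
tool_rot: [[-0.033, 0.775, 0.631], [-0.999, -0.044, 0.002], [0.029, -0.631, 0.775]]
ft_force: [-1.4, -0.1, -1.4]
gripper_width: 0.0101
```

```bash
python3 st.py 4; python3 lk2.py 7 0.2
```

```text
F mean [-0.56  0.11 -1.73] sd [0.43 0.19 0.36] along -0.57
tcp [ 0.5443 -0.3448  0.1491] eye_top along 0.0234 side 0.0031 z 0.1935 lean [38.6  5.5] [ 1.42  0.32 -0.7   2.1  -1.32  0.37  0.4 ] 0.010046207220515047 11.4
```

View pics/v7.png

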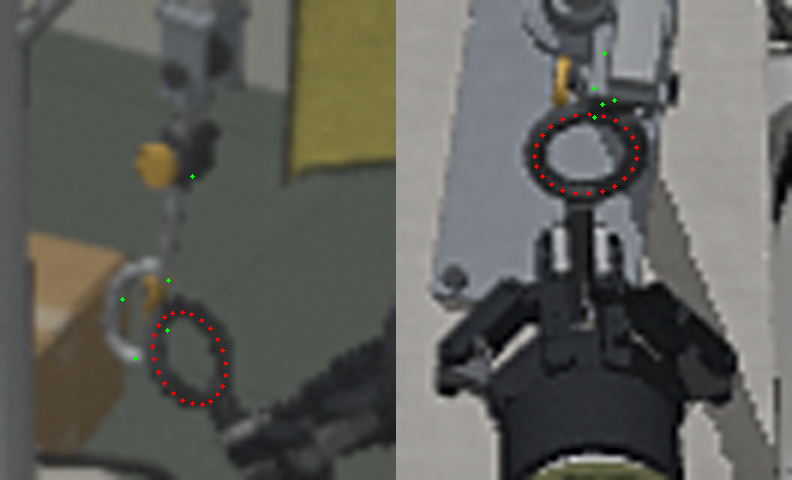

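jog_arm(
  motion=[
    {"dx":0.1,"dy":-0.01,"dz":0,"wx":0,"wy":0,"wz":0,"hand":0},
    {"dx":0.1,"dy":-0.01,"dz":0,"wx":0,"wy":0,"wz":0,"hand":0},
  ],
)

```text
t: 11.67
ee_pos: [0.5454, -0.3449, 0.1492]
tool_rot: [[-0.033, 0.775, 0.631], [-0.999, -0.044, 0.002], [0.029, -0.631, 0.775]]
ft_force: [-0.4, 0.2, -2.7]
gripper_width: 0.0099
```

```bash
python3 st.py 4
```

```text
F mean [-0.54  0.09 -1.69] sd [0.21 0.37 0.34] along -0.55
tcp [ 0.5453 -0.3449  0.1491] eye_top along 0.0244 side 0.0032 z 0.1935 lean [38.6  5.5] [ 1.42  0.33 -0.7   2.1  -1.32  0.37  0.4 ] 0.009817901505881008 11.87
```

jog_arm(
  motion=[
    {"dx":0.1,"dy":-0.02,"dz":0,"wx":0,"wy":0,"wz":0,"hand":0},
    {"dx":0.1,"dy":-0.02,"dz":0,"wx":0,"wy":0,"wz":0,"hand":0},
  ],
)

```text
t: 12.03
ee_pos: [0.5464, -0.3451, 0.1492]
tool_rot: [[-0.033, 0.775, 0.631], [-0.999, -0.044, 0.002], [0.029, -0.631, 0.775]]
ft_force: [-0.3, -1.2, -2.3]
gripper_width: 0.0099
```

```bash
python3 st.py 4
```

```text
F mean [-0.52  0.15 -1.84] sd [0.28 0.22 0.14] along -0.54
tcp [ 0.5463 -0.3451  0.1491] eye_top along 0.0255 side 0.0032 z 0.1935 lean [38.6  5.5] [ 1.42  0.33 -0.7   2.09 -1.31  0.37  0.39] 0.0096663509187322 12.23
```

jog_arm(
  motion=[
    {"dx":0.1,"dy":-0.01,"dz":0,"wx":0,"wy":0,"wz":0,"hand":0},
    {"dx":0.1,"dy":-0.01,"dz":0,"wx":0,"wy":0,"wz":0,"hand":0},
  ],
)

```text
t: 12.4
ee_pos: [0.5474, -0.3452, 0.1491]
tool_rot: [[-0.033, 0.775, 0.631], [-0.999, -0.044, 0.002], [0.029, -0.631, 0.775]]
ft_force: [0.3, -0.1, -1.2]
gripper_width: 0.0101
```

```bash
python3 st.py 4
```

```text
F mean [-0.35 -0.24 -1.67] sd [0.54 0.39 0.26] along -0.31
tcp [ 0.5473 -0.3452  0.1491] eye_top along 0.0264 side 0.0032 z 0.1934 lean [38.6  5.5] [ 1.42  0.33 -0.7   2.09 -1.31  0.37  0.39] 0.009503985300368924 12.6
```

jog_arm(
  motion=[
    {"dx":0.1,"dy":-0.02,"dz":0,"wx":0,"wy":0,"wz":0,"hand":0},
    {"dx":0.1,"dy":-0.02,"dz":0,"wx":0,"wy":0,"wz":0,"hand":0},
  ],
)

```text
t: 12.77
ee_pos: [0.5484, -0.3454, 0.1491]
tool_rot: [[-0.033, 0.775, 0.631], [-0.999, -0.044, 0.002], [0.029, -0.631, 0.775]]
ft_force: [-1.1, 0.3, -1.6]
gripper_width: 0.0096
```

```bash
python3 st.py 4; python3 lk2.py 8 0.25
```

```text
F mean [-0.38  0.15 -1.72] sd [0.59 0.29 0.31] along -0.4
tcp [ 0.5483 -0.3454  0.149 ] eye_top along 0.0275 side 0.0031 z 0.1934 lean [38.6  5.5] [ 1.42  0.33 -0.7   2.09 -1.31  0.37  0.39] 0.009861389364460203 12.97
```

View pics/v8.png

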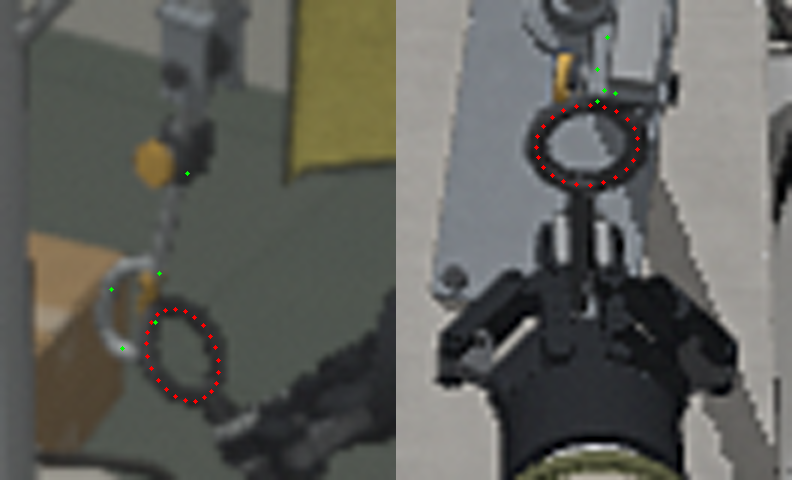

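jog_arm(
  motion=[
    {"dx":0.1,"dy":-0.01,"dz":0,"wx":0,"wy":0,"wz":0,"hand":0},
    {"dx":0.1,"dy":-0.01,"dz":0,"wx":0,"wy":0,"wz":0,"hand":0},
  ],
)

```text
t: 13.23
ee_pos: [0.5494, -0.3455, 0.1491]
tool_rot: [[-0.033, 0.775, 0.631], [-0.999, -0.044, 0.002], [0.029, -0.631, 0.775]]
ft_force: [-0.6, -0.2, -1.2]
gripper_width: 0.0101
```

```bash
python3 st.py 3
```

```text
F mean [-0.3  -0.28 -1.68] sd [0.42 0.4  0.54] along -0.25
tcp [ 0.5493 -0.3455  0.149 ] eye_top along 0.0285 side 0.0032 z 0.1934 lean [38.6  5.5] [ 1.41  0.33 -0.7   2.09 -1.31  0.37  0.39] 0.009929773300596056 13.38
```

jog_arm(
  motion=[
    {"dx":0.1,"dy":-0.02,"dz":0,"wx":0,"wy":0,"wz":0,"hand":0},
    {"dx":0.1,"dy":-0.02,"dz":0,"wx":0,"wy":0,"wz":0,"hand":0},
  ],
)

```text
t: 13.55
ee_pos: [0.5502, -0.3457, 0.1489]
tool_rot: [[-0.033, 0.775, 0.632], [-0.999, -0.044, 0.002], [0.029, -0.631, 0.775]]
ft_force: [-1.6, 0.4, -2.1]
gripper_width: 0.0095
```

```bash
python3 st.py 4
```

```text
F mean [-1.88  0.01 -1.86] sd [0.35 0.35 0.71] along -1.86
tcp [ 0.5502 -0.3457  0.1489] eye_top along 0.0294 side 0.0031 z 0.1933 lean [38.6  5.5] [ 1.41  0.33 -0.7   2.09 -1.31  0.36  0.39] 0.00981772020340413 13.75
```

jog_arm(
  motion=[
    {"dx":0.04,"dy":0,"dz":0,"wx":0,"wy":0,"wz":0,"hand":0},
    {"dx":0.04,"dy":0,"dz":0,"wx":0,"wy":0,"wz":0,"hand":0},
    {"dx":0.04,"dy":0,"dz":0,"wx":0,"wy":0,"wz":0,"hand":0},
  ],
)

```text
t: 14.0
ee_pos: [0.5504, -0.3457, 0.1488]
tool_rot: [[-0.033, 0.774, 0.632], [-0.999, -0.044, 0.002], [0.029, -0.631, 0.775]]
ft_force: [-2.7, 0.3, -1.7]
gripper_width: 0.0099
```

```bash
python3 st.py 10; python3 lk2.py 9 0.265
```

```text
F mean [-2.27  0.22 -2.35] sd [0.62 0.47 0.58] along -2.28
tcp [ 0.5505 -0.3457  0.1489] eye_top along 0.0297 side 0.0032 z 0.1932 lean [38.6  5.5] [ 1.41  0.33 -0.7   2.09 -1.31  0.36  0.39] 0.009712585461265428 14.5
```

View pics/v9.png

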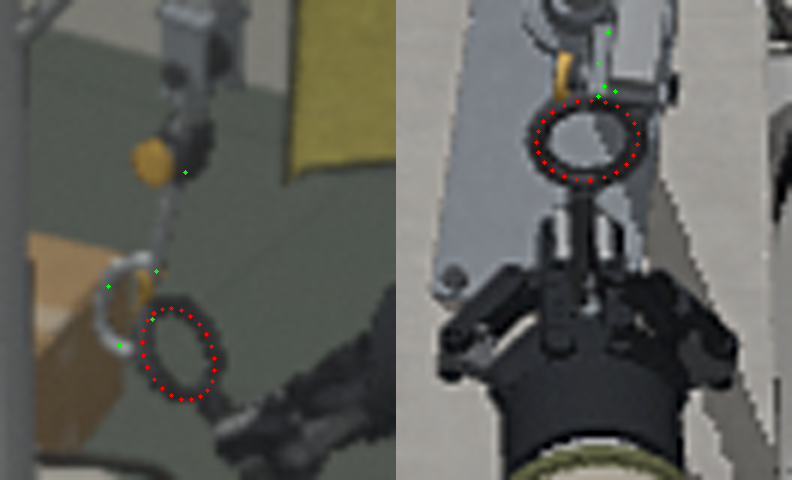

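jog_arm(
  motion=[
    {"dx":0.15,"dy":-0.02,"dz":0.05,"wx":0,"wy":0,"wz":0,"hand":0},
    {"dx":0.25,"dy":-0.04,"dz":0.1,"wx":0,"wy":0,"wz":0,"hand":0},
    {"dx":0.25,"dy":-0.04,"dz":0.1,"wx":0,"wy":0,"wz":0,"hand":0},
  ],
)

```text
t: 14.85
ee_pos: [0.5529, -0.3461, 0.1496]
tool_rot: [[-0.033, 0.774, 0.632], [-0.999, -0.044, 0.002], [0.029, -0.631, 0.775]]
ft_force: [-2.9, 0.2, -4.7]
gripper_width: 0.0102
```

```bash
python3 st.py 3
```

```text
F mean [-3.26 -0.01 -3.94] sd [0.29 0.15 0.02] along -3.22
tcp [ 0.5529 -0.346   0.1496] eye_top along 0.0321 side 0.0032 z 0.1939 lean [38.7  5.4] [ 1.4   0.34 -0.7   2.08 -1.3   0.36  0.38] 0.009903683559030223 15.0
```

jog_arm(
  motion=[
    {"dx":0.2,"dy":-0.03,"dz":0.05,"wx":0,"wy":0,"wz":0,"hand":0},
    {"dx":0.4,"dy":-0.06,"dz":0.1,"wx":0,"wy":0,"wz":0,"hand":0},
    {"dx":0.4,"dy":-0.06,"dz":0.1,"wx":0,"wy":0,"wz":0,"hand":0},
  ],
)

```text
t: 15.25
ee_pos: [0.557, -0.3466, 0.1505]
tool_rot: [[-0.033, 0.774, 0.632], [-0.999, -0.044, 0.002], [0.029, -0.631, 0.775]]
ft_force: [-5.9, 1.3, -3.5]
gripper_width: 0.0097
```

```bash
python3 st.py 3; python3 lk2.py 10 0.265
```

```text
F mean [-5.54  0.77 -3.81] sd [0.2  0.2  0.15] along -5.59
tcp [ 0.5568 -0.3466  0.1504] eye_top along 0.0361 side 0.0032 z 0.1947 lean [38.7  5.4] [ 1.39  0.34 -0.7   2.07 -1.29  0.36  0.36] 0.010030368819811364 15.4
```

View pics/v10.png

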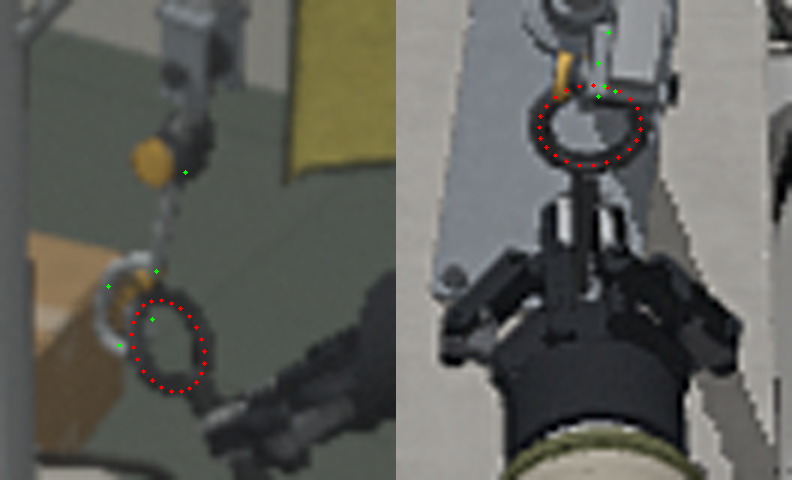

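jog_arm(
  motion=[
    {"dx":0.2,"dy":-0.03,"dz":0.05,"wx":0,"wy":0,"wz":0,"hand":0},
    {"dx":0.4,"dy":-0.06,"dz":0.1,"wx":0,"wy":0,"wz":0,"hand":0},
    {"dx":0.4,"dy":-0.06,"dz":0.1,"wx":0,"wy":0,"wz":0,"hand":0},
  ],
)

```text
t: 15.75
ee_pos: [0.5606, -0.3473, 0.1511]
tool_rot: [[-0.033, 0.774, 0.633], [-0.999, -0.044, 0.001], [0.029, -0.632, 0.774]]
ft_force: [-5.9, 0.1, -3.8]
gripper_width: 0.0098
```

```bash
python3 st.py 3
```

```text
F mean [-6.19  0.79 -4.45] sd [0.42 0.44 0.44] along -6.24
tcp [ 0.5603 -0.3472  0.1508] eye_top along 0.0398 side 0.0031 z 0.1951 lean [38.7  5.4] [ 1.38  0.34 -0.69  2.07 -1.28  0.35  0.35] 0.00984794552119651 15.9
```

jog_arm(
  motion=[
    {"dx":0.25,"dy":-0.04,"dz":0.08,"wx":0,"wy":0,"wz":0,"hand":0},
    {"dx":0.5,"dy":-0.07,"dz":0.13,"wx":0,"wy":0,"wz":0,"hand":0},
    {"dx":0.5,"dy":-0.07,"dz":0.13,"wx":0,"wy":0,"wz":0,"hand":0},
  ],
)

```text
t: 16.15
ee_pos: [0.5651, -0.3479, 0.1516]
tool_rot: [[-0.034, 0.773, 0.634], [-0.999, -0.044, 0.0], [0.028, -0.633, 0.774]]
ft_force: [-5.9, 1.5, -5.6]
gripper_width: 0.0102
```

```bash
python3 st.py 3; python3 lk2.py 11 0.265
```

```text
F mean [-4.53  0.85 -5.64] sd [0.49 0.26 0.59] along -4.61
tcp [ 0.5649 -0.3479  0.1514] eye_top along 0.0444 side 0.0031 z 0.1956 lean [38.8  5.4] [ 1.37  0.35 -0.69  2.06 -1.27  0.35  0.33] 0.010354686192960332 16.3
```

View pics/v11.png

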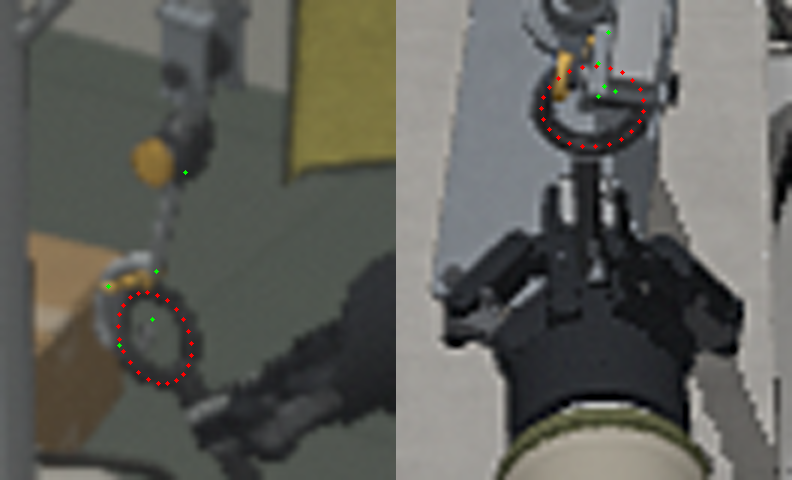

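jog_arm(
  motion=[
    {"dx":0.05,"dy":-0.01,"dz":-0.2,"wx":0,"wy":0,"wz":0,"hand":0},
    {"dx":0.1,"dy":-0.01,"dz":-0.4,"wx":0,"wy":0,"wz":0,"hand":0},
    {"dx":0.15,"dy":-0.02,"dz":-0.6,"wx":0,"wy":0,"wz":0,"hand":0},
    {"dx":0.2,"dy":-0.03,"dz":-0.8,"wx":0,"wy":0,"wz":0,"hand":0},
    {"dx":0.25,"dy":-0.04,"dz":-1,"wx":0,"wy":0,"wz":0,"hand":0},
    {"dx":0.3,"dy":-0.04,"dz":-1.2,"wx":0,"wy":0,"wz":0,"hand":0},
  ],
)

```text
t: 16.9
ee_pos: [0.5682, -0.3483, 0.1396]
tool_rot: [[-0.034, 0.773, 0.633], [-0.999, -0.044, 0.0], [0.028, -0.633, 0.774]]
ft_force: [-1.1, 0.3, -4.4]
gripper_width: 0.0101
```

```bash
python3 st.py 3; python3 lk2.py 12 0.265
```

```text
F mean [-0.37 -0.03 -6.14] sd [0.52 0.57 0.24] along -0.36
tcp [ 0.5679 -0.3481  0.1391] eye_top along 0.0474 side 0.0032 z 0.1833 lean [38.8  5.4] [ 1.38  0.38 -0.71  2.06 -1.31  0.32  0.39] 0.009922687817006236 17.05
```

View pics/v12.png

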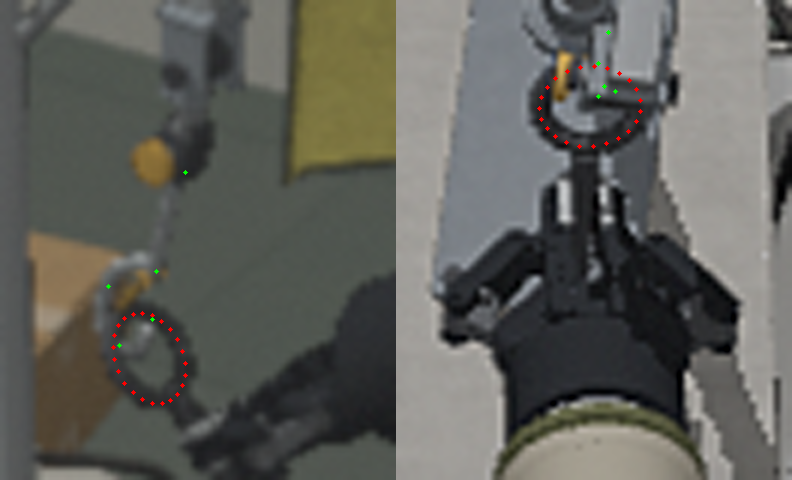

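jog_arm(
  motion=[
    {"dx":0.05,"dy":-0.01,"dz":-0.2,"wx":0,"wy":0,"wz":0,"hand":0},
    {"dx":0.1,"dy":-0.01,"dz":-0.4,"wx":0,"wy":0,"wz":0,"hand":0},
    {"dx":0.12,"dy":-0.01,"dz":-0.5,"wx":0,"wy":0,"wz":0,"hand":0},
    {"dx":0.12,"dy":-0.01,"dz":-0.5,"wx":0,"wy":0,"wz":0,"hand":0},
  ],
)

```text
t: 17.48
ee_pos: [0.5695, -0.3483, 0.1346]
tool_rot: [[-0.033, 0.773, 0.633], [-0.999, -0.043, 0.0], [0.027, -0.633, 0.774]]
ft_force: [0.2, 0.4, -1.7]
gripper_width: 0.0099
```

```bash
python3 st.py 3
```

```text
F mean [ 0.26  0.14 -1.48] sd [0.47 0.4  0.29] along 0.24
tcp [ 0.5693 -0.3483  0.1345] eye_top along 0.0488 side 0.0033 z 0.1787 lean [38.8  5.4] [ 1.39  0.4  -0.72  2.06 -1.32  0.31  0.41] 0.010030777440551206 17.63
```

jog_arm(
  motion=[
    {"dx":0.03,"dy":0,"dz":-0.15,"wx":0,"wy":0,"wz":0,"hand":0},
    {"dx":0.03,"dy":0,"dz":-0.15,"wx":0,"wy":0,"wz":0,"hand":0},
  ],
)

```text
t: 17.8
ee_pos: [0.5697, -0.3483, 0.133]
tool_rot: [[-0.033, 0.773, 0.633], [-0.999, -0.043, 0.0], [0.028, -0.633, 0.774]]
ft_force: [-1.3, 0.8, -1.5]
gripper_width: 0.0097
```

```bash
python3 st.py 3; python3 lk2.py 13 0.265
```

```text
F mean [-0.65 -0.43 -1.45] sd [0.13 0.37 0.97] along -0.58
tcp [ 0.5696 -0.3483  0.133 ] eye_top along 0.0491 side 0.0033 z 0.1773 lean [38.8  5.4] [ 1.39  0.4  -0.72  2.06 -1.33  0.3   0.42] 0.009587604136735747 17.95
```

View pics/v13.png

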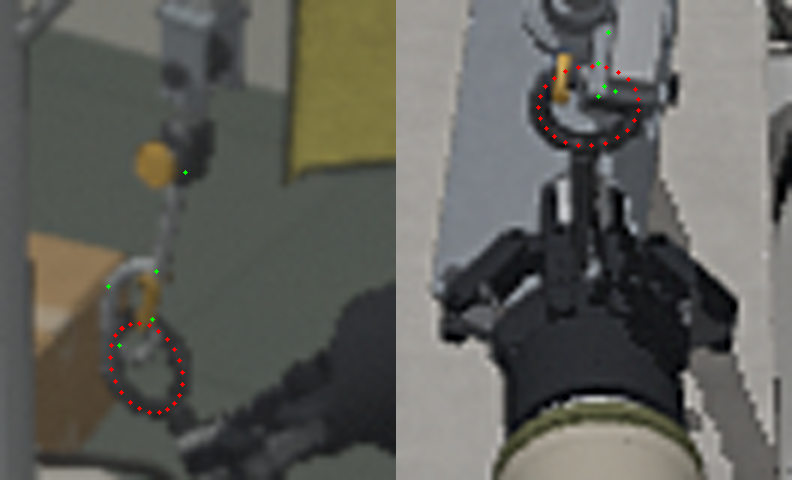

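jog_arm(
  motion=[
    {"dx":-0.4,"dy":0.06,"dz":-0.13,"wx":0,"wy":0,"wz":0,"hand":0},
    {"dx":-0.8,"dy":0.12,"dz":-0.27,"wx":0,"wy":0,"wz":0,"hand":0},
    {"dx":-1.2,"dy":0.18,"dz":-0.38,"wx":0,"wy":0,"wz":0,"hand":0},
    {"dx":-1.6,"dy":0.24,"dz":-0.48,"wx":0,"wy":0,"wz":0,"hand":0},
    {"dx":-2,"dy":0.3,"dz":-0.57,"wx":0,"wy":0,"wz":0,"hand":0},
    {"dx":-2.4,"dy":0.36,"dz":-0.65,"wx":0,"wy":0,"wz":0,"hand":0},
    {"dx":-2.8,"dy":0.42,"dz":-0.7,"wx":0,"wy":0,"wz":0,"hand":0},
    {"dx":-3.1,"dy":0.46,"dz":-0.74,"wx":0,"wy":0,"wz":0,"hand":0},
  ],
)

```text
t: 18.72
ee_pos: [0.538, -0.3438, 0.1255]
tool_rot: [[-0.034, 0.773, 0.634], [-0.999, -0.044, -0.0], [0.028, -0.633, 0.774]]
ft_force: [-0.3, -0.8, -2.6]
gripper_width: 0.01
```

```bash
python3 st.py 4; python3 lk2.py 14 0.05
```

```text
F mean [-0.08 -0.2  -1.95] sd [0.76 0.13 0.5 ] along -0.05
tcp [ 0.5385 -0.3439  0.1257] eye_top along 0.0178 side 0.0031 z 0.17 lean [38.8  5.4] [ 1.49  0.39 -0.78  2.12 -1.38  0.32  0.51] 0.009875572043690344 18.92
```

View pics/v14.png

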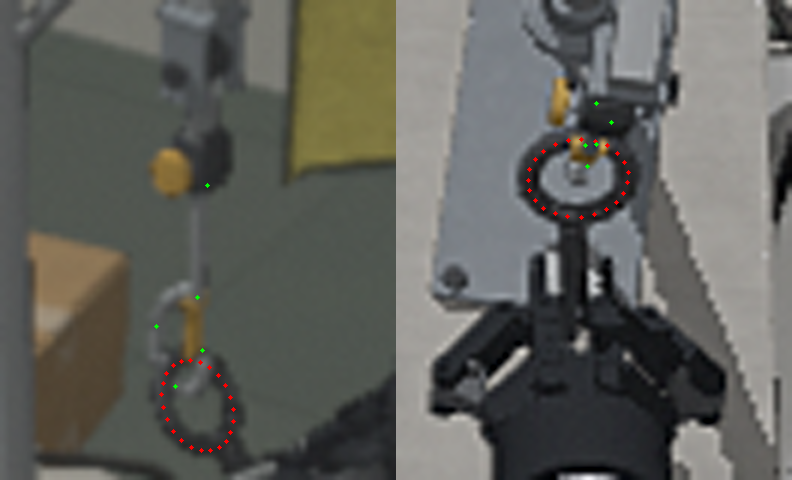

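jog_arm(
  motion=[
    {"dx":-0.1,"dy":0.01,"dz":-0.15,"wx":0,"wy":0,"wz":0,"hand":0},
    {"dx":-0.1,"dy":0.01,"dz":-0.15,"wx":0,"wy":0,"wz":0,"hand":0},
  ],
)

```text
t: 19.18
ee_pos: [0.5378, -0.3435, 0.1241]
tool_rot: [[-0.033, 0.773, 0.633], [-0.999, -0.043, 0.001], [0.028, -0.633, 0.774]]
ft_force: [-0.6, 0.4, -2.1]
gripper_width: 0.01
```

```bash
python3 st.py 3
```

```text
F mean [ 0.02 -0.12 -1.37] sd [0.4  0.58 0.35] along 0.04
tcp [ 0.5379 -0.3436  0.1243] eye_top along 0.017 side 0.0033 z 0.1685 lean [38.8  5.4] [ 1.5   0.39 -0.79  2.12 -1.38  0.32  0.52] 0.010213446492839524 19.33
```

jog_arm(
  motion=[
    {"dx":-0.05,"dy":0,"dz":-0.1,"wx":0,"wy":0,"wz":0,"hand":0},
    {"dx":-0.05,"dy":0,"dz":-0.1,"wx":0,"wy":0,"wz":0,"hand":0},
  ],
)

```text
t: 19.5
ee_pos: [0.5375, -0.3436, 0.1233]
tool_rot: [[-0.033, 0.773, 0.633], [-0.999, -0.043, 0.0], [0.028, -0.632, 0.774]]
ft_force: [-0.6, -0.1, -0.7]
gripper_width: 0.0097
```

```bash
python3 st.py 3
```

```text
F mean [ 0.29  0.2  -0.21] sd [0.12 0.19 0.21] along 0.26
tcp [ 0.5375 -0.3436  0.1234] eye_top along 0.0166 side 0.0033 z 0.1677 lean [38.8  5.4] [ 1.51  0.4  -0.79  2.12 -1.38  0.31  0.52] 0.009814533500577701 19.65
```

jog_arm(
  motion=[
    {"dx":0,"dy":0,"dz":-0.08,"wx":0,"wy":0,"wz":0,"hand":0},
    {"dx":0,"dy":0,"dz":-0.08,"wx":0,"wy":0,"wz":0,"hand":0},
  ],
)

```text
t: 19.82
ee_pos: [0.5378, -0.3436, 0.1229]
tool_rot: [[-0.033, 0.774, 0.633], [-0.999, -0.043, 0.001], [0.028, -0.632, 0.774]]
ft_force: [-0.4, -0.2, 0.7]
gripper_width: 0.0095
```

```bash
python3 st.py 4
```

```text
F mean [-0.58  0.58  1.37] sd [0.32 0.25 0.39] along -0.66
tcp [ 0.5377 -0.3436  0.1229] eye_top along 0.0168 side 0.0033 z 0.1672 lean [38.7  5.4] [ 1.51  0.4  -0.8   2.12 -1.38  0.31  0.53] 0.00983966753263661 20.02
```

jog_arm(
  motion=[
    {"dx":0,"dy":0,"dz":-0.15,"wx":0,"wy":0,"wz":0,"hand":0},
    {"dx":0,"dy":0,"dz":-0.15,"wx":0,"wy":0,"wz":0,"hand":0},
  ],
)

```text
t: 20.18
ee_pos: [0.5382, -0.3438, 0.122]
tool_rot: [[-0.033, 0.774, 0.632], [-0.999, -0.043, 0.001], [0.028, -0.631, 0.775]]
ft_force: [-1.0, 0.5, 4.6]
gripper_width: 0.0097
```

```bash
python3 st.py 4
```

```text
F mean [-0.48  0.67  5.13] sd [0.37 0.27 0.55] along -0.57
tcp [ 0.5382 -0.3438  0.122 ] eye_top along 0.0173 side 0.0032 z 0.1663 lean [38.7  5.4] [ 1.52  0.41 -0.81  2.12 -1.39  0.31  0.53] 0.009968387343307798 20.38
```

```bash
python3 st.py 6; python3 lk2.py 15 0.05
```

```text
F mean [-0.77  0.36  5.33] sd [0.33 0.61 0.63] along -0.82
tcp [ 0.5381 -0.3438  0.122 ] eye_top along 0.0172 side 0.0032 z 0.1663 lean [38.7  5.4] [ 1.52  0.41 -0.81  2.12 -1.39  0.31  0.53] 0.009922498682245118 20.68
```

View pics/v15.png

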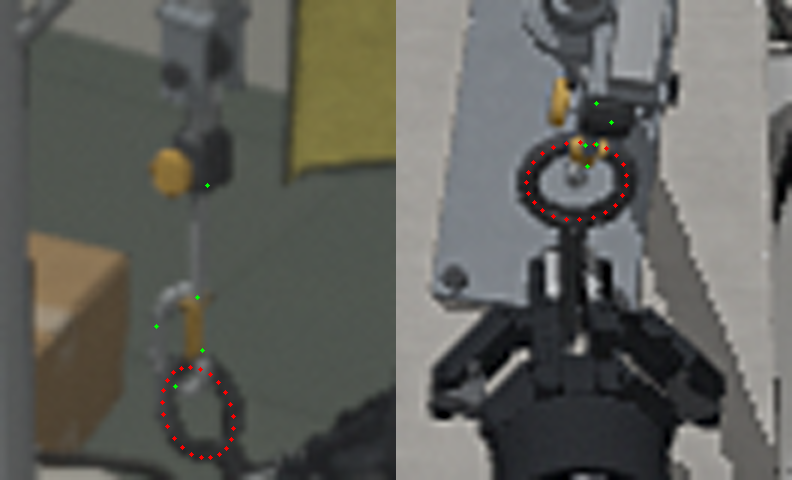

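jog_arm(
  motion=[
    {"dx":0,"dy":0,"dz":0.2,"wx":0,"wy":0,"wz":0,"hand":0},
    {"dx":0,"dy":0,"dz":0.2,"wx":0,"wy":0,"wz":0,"hand":0},
    {"dx":0,"dy":0,"dz":0.2,"wx":0,"wy":0,"wz":0,"hand":4.5},
    {"dx":0,"dy":0,"dz":0.2,"wx":0,"wy":0,"wz":0,"hand":4.5},
    {"dx":-0.6,"dy":0,"dz":0.7,"wx":0,"wy":0,"wz":0,"hand":4.5},
    {"dx":-2.3,"dy":0.1,"dz":2,"wx":0,"wy":0,"wz":0,"hand":4.5},
    {"dx":-4.5,"dy":0.2,"dz":3.8,"wx":0,"wy":0,"wz":0,"hand":4.5},
    {"dx":-6.5,"dy":0.3,"dz":5.2,"wx":0,"wy":0,"wz":0,"hand":4.5},
  ],
)

```text
t: 21.45
ee_pos: [0.472, -0.3401, 0.1746]
tool_rot: [[-0.032, 0.774, 0.633], [-0.999, -0.042, 0.0], [0.027, -0.632, 0.775]]
ft_force: [-0.8, -0.6, -0.3]
gripper_width: 0.0446
```

```bash
python3 st.py 2; python3 lk2.py 16 0
```

```text
F mean [ 0.14 -1.19  0.17] sd [0.31 0.45 0.37] along 0.31
tcp [ 0.4707 -0.3424  0.1755] eye_top along -0.0496 side -0.0054 z 0.2198 lean [38.7  5.5] [ 1.63  0.16 -0.74  2.19 -1.26  0.55  0.37] 0.04502967034231879 21.55
```

View pics/v16.png

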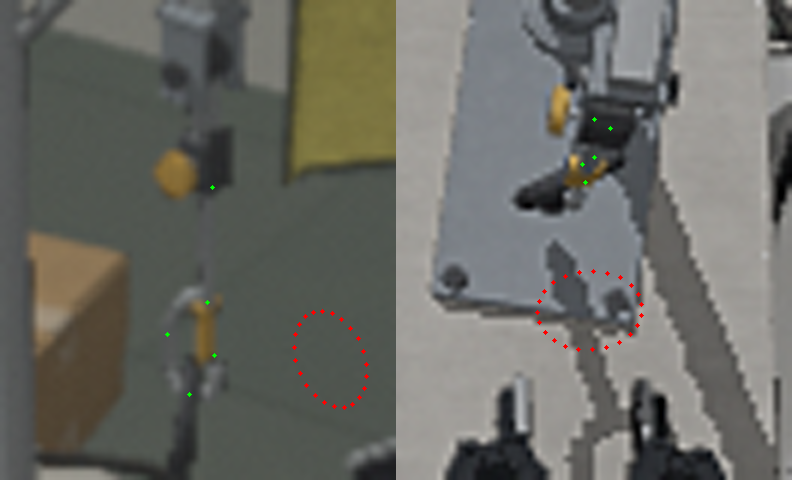

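jog_arm(
  motion=[
    {"dx":-1.5,"dy":0,"dz":2,"wx":0,"wy":0,"wz":0,"hand":4.5},
    {"dx":-2,"dy":0,"dz":4,"wx":0,"wy":0,"wz":0,"hand":4.5},
    {"dx":-2,"dy":0,"dz":5,"wx":0,"wy":0,"wz":0,"hand":4.5},
    {"dx":-2,"dy":0,"dz":5,"wx":0,"wy":0,"wz":0,"hand":4.5},
    {"dx":-2,"dy":0,"dz":5,"wx":0,"wy":0,"wz":0,"hand":4.5},
    {"dx":-2,"dy":0,"dz":5,"wx":0,"wy":0,"wz":0,"hand":4.5},
    {"dx":-2,"dy":0,"dz":5,"wx":0,"wy":0,"wz":0,"hand":4.5},
    {"dx":-2,"dy":0,"dz":5,"wx":0,"wy":0,"wz":0,"hand":4.5},
  ],
)

```text
t: 22.32
ee_pos: [0.4526, -0.3408, 0.2234]
tool_rot: [[-0.034, 0.774, 0.633], [-0.999, -0.044, 0.001], [0.028, -0.632, 0.774]]
ft_force: [-1.1, 0.1, 0.1]
gripper_width: 0.0449
```

jog_arm(
  motion=[
    {"dx":0,"dy":0,"dz":0,"wx":0,"wy":0,"wz":0,"hand":4.5},
    {"dx":0,"dy":0,"dz":0,"wx":0,"wy":0,"wz":0,"hand":4.5},
    {"dx":0,"dy":0,"dz":0,"wx":0,"wy":0,"wz":0,"hand":4.5},
    {"dx":0,"dy":0,"dz":0,"wx":0,"wy":0,"wz":0,"hand":4.5},
    {"dx":0,"dy":0,"dz":0,"wx":0,"wy":0,"wz":0,"hand":4.5},
    {"dx":0,"dy":0,"dz":0,"wx":0,"wy":0,"wz":0,"hand":4.5},
    {"dx":0,"dy":0,"dz":0,"wx":0,"wy":0,"wz":0,"hand":4.5},
    {"dx":0,"dy":0,"dz":0,"wx":0,"wy":0,"wz":0,"hand":4.5},
  ],
)

```text
t: 22.98
ee_pos: [0.4526, -0.3408, 0.2235]
tool_rot: [[-0.034, 0.774, 0.633], [-0.999, -0.044, 0.001], [0.028, -0.632, 0.774]]
ft_force: [0.6, 0.9, -0.8]
gripper_width: 0.0448
```

jog_arm(
  motion=[
    {"dx":0,"dy":0,"dz":0,"wx":0,"wy":0,"wz":0,"hand":4.5},
    {"dx":0,"dy":0,"dz":0,"wx":0,"wy":0,"wz":0,"hand":4.5},
    {"dx":0,"dy":0,"dz":0,"wx":0,"wy":0,"wz":0,"hand":4.5},
    {"dx":0,"dy":0,"dz":0,"wx":0,"wy":0,"wz":0,"hand":4.5},
    {"dx":0,"dy":0,"dz":0,"wx":0,"wy":0,"wz":0,"hand":4.5},
    {"dx":0,"dy":0,"dz":0,"wx":0,"wy":0,"wz":0,"hand":4.5},
    {"dx":0,"dy":0,"dz":0,"wx":0,"wy":0,"wz":0,"hand":4.5},
    {"dx":0,"dy":0,"dz":0,"wx":0,"wy":0,"wz":0,"hand":4.5},
  ],
)

```text
t: 23.65
ee_pos: [0.4526, -0.3409, 0.2235]
tool_rot: [[-0.034, 0.774, 0.633], [-0.999, -0.044, 0.001], [0.028, -0.632, 0.774]]
ft_force: [0.7, -0.2, -0.4]
gripper_width: 0.0446
```

```bash
cat > mo.py <<'E'
from h import *
import sys
fs=[capture("scene")[0] for _ in range(5)]
u,v=290,140
d=[np.abs(a[v:v+80,u:u+66].astype(int)-fs[0][v:v+80,u:u+66]).sum(-1).max() for a in fs]
print("t",telemetry.observe()["t"],"max diffs",d)
save("mo"+sys.argv[1],np.hstack([zoom("",fs[0],u,v,66,80,6),zoom("",fs[-1],u,v,66,80,6)]))
E
python3 mo.py 1
```

```text
t 23.9 max diffs [np.int64(0), np.int64(194), np.int64(287), np.int64(333), np.int64(341)]
```

View pics/mo1.png

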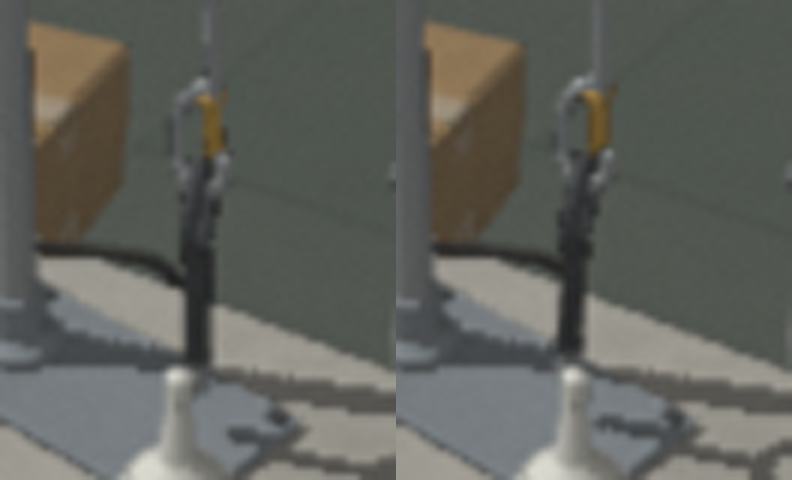

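jog_arm(
  motion=[
    {"dx":0,"dy":0,"dz":0,"wx":0,"wy":0,"wz":0,"hand":4.5},
    {"dx":0,"dy":0,"dz":0,"wx":0,"wy":0,"wz":0,"hand":4.5},
    {"dx":0,"dy":0,"dz":0,"wx":0,"wy":0,"wz":0,"hand":4.5},
    {"dx":0,"dy":0,"dz":0,"wx":0,"wy":0,"wz":0,"hand":4.5},
    {"dx":0,"dy":0,"dz":0,"wx":0,"wy":0,"wz":0,"hand":4.5},
    {"dx":0,"dy":0,"dz":0,"wx":0,"wy":0,"wz":0,"hand":4.5},
    {"dx":0,"dy":0,"dz":0,"wx":0,"wy":0,"wz":0,"hand":4.5},
    {"dx":0,"dy":0,"dz":0,"wx":0,"wy":0,"wz":0,"hand":4.5},
  ],
)

```text
t: 24.57
ee_pos: [0.4526, -0.3408, 0.2235]
tool_rot: [[-0.034, 0.774, 0.633], [-0.999, -0.044, 0.001], [0.028, -0.632, 0.774]]
ft_force: [0.4, 0.1, 0.6]
gripper_width: 0.0454
```

jog_arm(
  motion=[
    {"dx":0,"dy":0,"dz":0,"wx":0,"wy":0,"wz":0,"hand":4.5},
    {"dx":0,"dy":0,"dz":0,"wx":0,"wy":0,"wz":0,"hand":4.5},
    {"dx":0,"dy":0,"dz":0,"wx":0,"wy":0,"wz":0,"hand":4.5},
    {"dx":0,"dy":0,"dz":0,"wx":0,"wy":0,"wz":0,"hand":4.5},
    {"dx":0,"dy":0,"dz":0,"wx":0,"wy":0,"wz":0,"hand":4.5},
    {"dx":0,"dy":0,"dz":0,"wx":0,"wy":0,"wz":0,"hand":4.5},
    {"dx":0,"dy":0,"dz":0,"wx":0,"wy":0,"wz":0,"hand":4.5},
    {"dx":0,"dy":0,"dz":0,"wx":0,"wy":0,"wz":0,"hand":4.5},
  ],
)

```text
t: 25.23
ee_pos: [0.4526, -0.3408, 0.2234]
tool_rot: [[-0.034, 0.774, 0.633], [-0.999, -0.044, 0.001], [0.028, -0.632, 0.774]]
ft_force: [0.5, 0.3, 0.1]
gripper_width: 0.0449
```

jog_arm(
  motion=[
    {"dx":0,"dy":0,"dz":0,"wx":0,"wy":0,"wz":0,"hand":4.5},
    {"dx":0,"dy":0,"dz":0,"wx":0,"wy":0,"wz":0,"hand":4.5},
    {"dx":0,"dy":0,"dz":0,"wx":0,"wy":0,"wz":0,"hand":4.5},
    {"dx":0,"dy":0,"dz":0,"wx":0,"wy":0,"wz":0,"hand":4.5},
    {"dx":0,"dy":0,"dz":0,"wx":0,"wy":0,"wz":0,"hand":4.5},
    {"dx":0,"dy":0,"dz":0,"wx":0,"wy":0,"wz":0,"hand":4.5},
    {"dx":0,"dy":0,"dz":0,"wx":0,"wy":0,"wz":0,"hand":4.5},
    {"dx":0,"dy":0,"dz":0,"wx":0,"wy":0,"wz":0,"hand":4.5},
  ],
)

```text
t: 25.9
ee_pos: [0.4526, -0.3408, 0.2235]
tool_rot: [[-0.034, 0.774, 0.633], [-0.999, -0.044, 0.001], [0.028, -0.632, 0.774]]
ft_force: [0.2, -0.4, -0.5]
gripper_width: 0.045
```

jog_arm(
  motion=[
    {"dx":0,"dy":0,"dz":0,"wx":0,"wy":0,"wz":0,"hand":4.5},
    {"dx":0,"dy":0,"dz":0,"wx":0,"wy":0,"wz":0,"hand":4.5},
    {"dx":0,"dy":0,"dz":0,"wx":0,"wy":0,"wz":0,"hand":4.5},
    {"dx":0,"dy":0,"dz":0,"wx":0,"wy":0,"wz":0,"hand":4.5},
    {"dx":0,"dy":0,"dz":0,"wx":0,"wy":0,"wz":0,"hand":4.5},
    {"dx":0,"dy":0,"dz":0,"wx":0,"wy":0,"wz":0,"hand":4.5},
    {"dx":0,"dy":0,"dz":0,"wx":0,"wy":0,"wz":0,"hand":4.5},
    {"dx":0,"dy":0,"dz":0,"wx":0,"wy":0,"wz":0,"hand":4.5},
  ],
)

```text
t: 26.57
ee_pos: [0.4526, -0.3409, 0.2234]
tool_rot: [[-0.034, 0.774, 0.633], [-0.999, -0.044, 0.001], [0.028, -0.632, 0.774]]
ft_force: [0.9, 0.1, 0.4]
gripper_width: 0.045
```

jog_arm(
  motion=[
    {"dx":0,"dy":0,"dz":0,"wx":0,"wy":0,"wz":0,"hand":4.5},
    {"dx":0,"dy":0,"dz":0,"wx":0,"wy":0,"wz":0,"hand":4.5},
    {"dx":0,"dy":0,"dz":0,"wx":0,"wy":0,"wz":0,"hand":4.5},
    {"dx":0,"dy":0,"dz":0,"wx":0,"wy":0,"wz":0,"hand":4.5},
    {"dx":0,"dy":0,"dz":0,"wx":0,"wy":0,"wz":0,"hand":4.5},
    {"dx":0,"dy":0,"dz":0,"wx":0,"wy":0,"wz":0,"hand":4.5},
    {"dx":0,"dy":0,"dz":0,"wx":0,"wy":0,"wz":0,"hand":4.5},
    {"dx":0,"dy":0,"dz":0,"wx":0,"wy":0,"wz":0,"hand":4.5},
  ],
)

```text
t: 27.23
ee_pos: [0.4526, -0.3408, 0.2235]
tool_rot: [[-0.034, 0.774, 0.633], [-0.999, -0.044, 0.001], [0.028, -0.632, 0.774]]
ft_force: [-0.3, 0.6, 0.2]
gripper_width: 0.0448
```

jog_arm(
  motion=[
    {"dx":0,"dy":0,"dz":0,"wx":0,"wy":0,"wz":0,"hand":4.5},
    {"dx":0,"dy":0,"dz":0,"wx":0,"wy":0,"wz":0,"hand":4.5},
    {"dx":0,"dy":0,"dz":0,"wx":0,"wy":0,"wz":0,"hand":4.5},
    {"dx":0,"dy":0,"dz":0,"wx":0,"wy":0,"wz":0,"hand":4.5},
    {"dx":0,"dy":0,"dz":0,"wx":0,"wy":0,"wz":0,"hand":4.5},
    {"dx":0,"dy":0,"dz":0,"wx":0,"wy":0,"wz":0,"hand":4.5},
    {"dx":0,"dy":0,"dz":0,"wx":0,"wy":0,"wz":0,"hand":4.5},
    {"dx":0,"dy":0,"dz":0,"wx":0,"wy":0,"wz":0,"hand":4.5},
  ],
)

```text
t: 27.9
ee_pos: [0.4526, -0.3409, 0.2235]
tool_rot: [[-0.034, 0.774, 0.633], [-0.999, -0.044, 0.001], [0.028, -0.632, 0.774]]
ft_force: [-0.3, 0.1, -0.7]
gripper_width: 0.045
```

jog_arm(
  motion=[
    {"dx":0,"dy":0,"dz":0,"wx":0,"wy":0,"wz":0,"hand":4.5},
    {"dx":0,"dy":0,"dz":0,"wx":0,"wy":0,"wz":0,"hand":4.5},
    {"dx":0,"dy":0,"dz":0,"wx":0,"wy":0,"wz":0,"hand":4.5},
    {"dx":0,"dy":0,"dz":0,"wx":0,"wy":0,"wz":0,"hand":4.5},
    {"dx":0,"dy":0,"dz":0,"wx":0,"wy":0,"wz":0,"hand":4.5},
    {"dx":0,"dy":0,"dz":0,"wx":0,"wy":0,"wz":0,"hand":4.5},
    {"dx":0,"dy":0,"dz":0,"wx":0,"wy":0,"wz":0,"hand":4.5},
    {"dx":0,"dy":0,"dz":0,"wx":0,"wy":0,"wz":0,"hand":4.5},
  ],
)

```text
t: 28.57
ee_pos: [0.4526, -0.3408, 0.2234]
tool_rot: [[-0.034, 0.774, 0.633], [-0.999, -0.044, 0.001], [0.028, -0.632, 0.774]]
ft_force: [0.3, 1.3, -0.3]
gripper_width: 0.0451
```

jog_arm(
  motion=[
    {"dx":0,"dy":0,"dz":0,"wx":0,"wy":0,"wz":0,"hand":4.5},
    {"dx":0,"dy":0,"dz":0,"wx":0,"wy":0,"wz":0,"hand":4.5},
    {"dx":0,"dy":0,"dz":0,"wx":0,"wy":0,"wz":0,"hand":4.5},
    {"dx":0,"dy":0,"dz":0,"wx":0,"wy":0,"wz":0,"hand":4.5},
    {"dx":0,"dy":0,"dz":0,"wx":0,"wy":0,"wz":0,"hand":4.5},
    {"dx":0,"dy":0,"dz":0,"wx":0,"wy":0,"wz":0,"hand":4.5},
    {"dx":0,"dy":0,"dz":0,"wx":0,"wy":0,"wz":0,"hand":4.5},
    {"dx":0,"dy":0,"dz":0,"wx":0,"wy":0,"wz":0,"hand":4.5},
  ],
)

```text
t: 29.23
ee_pos: [0.4526, -0.3408, 0.2234]
tool_rot: [[-0.034, 0.774, 0.633], [-0.999, -0.044, 0.001], [0.028, -0.632, 0.774]]
ft_force: [0.3, 0.2, -0.3]
gripper_width: 0.0451
```

```bash
python3 mo.py 2
```

```text
t 29.4833 max diffs [np.int64(0), np.int64(11), np.int64(10), np.int64(12), np.int64(12)]
```

View pics/mo2.png

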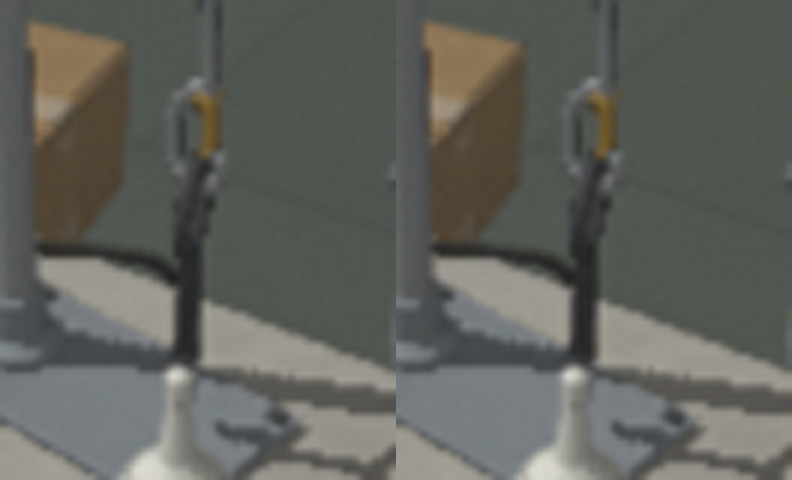

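Everything is at rest: the keeper is shut (brass bar at about 207,125 in the crop), the ring hangs in the bowl, the shank is plumb, and the gripper is well clear.

```bash
python3 -c "
from h import *
print(ctrl.job_done())"
```

```text
the job is handed in; nothing more can be done
None
```

The towing eye is hanging in the snap hook with the keeper shut above it, and I handed the job in at about 29.5 s of the 72 s allowed. No verdict came back.

- **Stop:** I eased the hook back with the ring until the clevis stopped it, at roughly 0.26 rad. I then held it there with about 2.3 N for about 0.75 s, the keeper shut in the picture.
- **Entry:** The keeper opened at about 4 N in total. The highest averaged reading on the way in was about 7 N along and down combined. The keeper snapped shut once the bar was in the bowl.
- **Tug:** I pulled down with about 7 N for about 0.5 s. The keeper was shut, and the ring's bar was about 158 mm below the pin by the arm's own reading.
- **Release:** I opened the fingers and backed off. The eye swung for a few seconds, then five frames over 0.25 s showed no movement beyond image noise. The shank looked plumb and the gripper was well clear.

These did not go as planned or were not checked:
- **First grip:** It was too shallow, so I set the eye down and gripped again. The fingers pressed the bench with about 29 N for a moment while doing this.
- **Lean:** The wrist reached its joint range, so I put the ring in leaning about 39° instead of upright. It swung straight after release and hangs turned a little about its shank.
- **Wrist force noise:** Single readings scatter by about 0.5 N, so the forces above are averages.
- **Bystanders:** I did not measure their positions again at the end. The gripper kept clear of them on the way.

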